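# Lock the purple-capped tube rack in its holder

## Task

On the sample counter stand two identical rack holders. In the one holding the rack of purple-capped tubes, slide the grey stop by its black knob until it is up against the rack (touching or nearly so) without shoving the rack about, then flip the red cam lever right over until it lies flat, so that the stop is locked. Leave the holder with the yellow-capped tubes alone.

Things in the scene. Friction and masses are not known exactly. Their poses are not given: they have to be found in the camera images.
- purple_holder_knob (a point): Top centre of the upright black knob (24 mm diameter, 36 to 68 mm above the counter) on the grey sliding stop to be locked. Axes as the holder's: the stop slides along x, +x away from the rack, y across, z up. The stop is a block 95 (x) by 90 (y) mm, top 29 mm above the counter; its bearing face, 50 mm high, lies 80 mm to -x of the knob. It starts 43 to 80 mm from the rack; friction 2.5 N.
- purple_holder_pivot (a point): Middle of the red cam lever's pivot on that stop, 42 mm above the counter; the pivot's axis is x. Seen from the knob's top it lies 50 mm to -x, 25 mm to -y and 26 mm lower, and it slides along with the stop. Axes as the knob's. The holder itself is fixed: an aluminium base 260 (x) by 110 (y) by 12 mm with a 62 mm high end plate at its -x end.
- purple_holder_lever (a joint): Angle of that lever, rad. 0: leaning 30 degrees from upright to -y (open); 0.52: upright; 2.094, its end stop: flat, pointing to +y (locked). Starts at 0 to 0.5. A 10 mm round bar with a red grip of 15 mm diameter, reaching 67 mm from the pivot; it stays where it is left and turns against about 0.12 N m. From about 1.75 on the cam jams the stop on the base.
- purple_rack: Loose white rack of eight purple-capped tubes, 60 (x) by 90 (y) mm, rack 50 and tubes 82 mm high, about 0.4 kg, standing on the base within 4 mm of the end plate. Origin: centre of its underside, 12 mm above the counter. Axes as the holder's; the stop comes up to its +x face, 30 mm from the origin.
- yellow_holder_tip (a point): In the red grip of the cam lever of the other, identical holder (yellow-capped rack), 60 mm from its pivot. Its stop and lever also start open and must stay as they are.

How it is judged:
By the outcome, as a careful person would: the job done as asked, in the order asked, and still so for the second after the job is handed in, with the robot touching nothing.
It also fails if it takes over 43 s, if anything falls off the work surface, if the arm or the gripper's body presses on something with over 40 N, if the wrist force passes 120 N, or if a joint passes its speed limit or range.

## Robot

A 6-joint arm with a two-finger parallel gripper is mounted at the origin on the work surface. World frame = base frame: x ahead of the robot, y to its left, z up, the work surface at z = 0. Lengths are in mm, angles in rad, forces in N, time in s.
With the tool pointing down it reaches from about 350 to 775 mm from the base axis. Payload 7.3 kg.
Tool frame: the origin (TCP) lies midway between the tips of the shut fingers; the grasp point (between the pads) lies 19 mm behind it (grasp_offset is the z of the grasp point in the tool frame, in mm); z points along the fingers, y is the direction in which the jaws open and shut (so a half turn about z gives the same grasp; the last joint's range is limited). The gripper opens to 92 mm and grips with 3 to 60 N. Pads are 19 mm wide; open, the fingers measure 130 mm over their backs; the gripper's body (75 mm by 190 mm) begins 47 mm behind the grasp point.
Start: joints at [1.194, 0.342, 1.524, -0, 1.275, -0.146], TCP at [120.081, 511.102, 226.741] pointing down, gripper open.
Joint ranges: [-2.53, 2.53], [-0.77, 2.02], [0.04, 2.7], [-1, 4.14], [0.28, 2.66], [-3.11, 3.11]. Speed limits (rad/s): [2.57, 2.57, 3.14, 3.14, 3.14, 3.14].

## Interface

Orientations are given as [roll, pitch, yaw] about the fixed x, y, z axes, in that order (R = Rz(yaw) Ry(pitch) Rx(roll)).
In Python, from plant import get_obs, capture, camera_model, close_job, boxes_of, regions_of, place_of, grasp_offset gives the robot as it stands. The module is installed in compiled form; this text tells all that it offers.
- The arm moves only by the tool send_rows, never from a script. Its argument "targets" is a list that holds one entry, the list of rows, each a list of 7 numbers: the turn, a rotation vector about the tool's x, y, z in degrees, then the shift along the tool's x, y, z in mm, then the closure, from -1 (fully open) to 1 (shut). A call has 1 to 5 rows; each row is the pose to reach, as a shift and turn from the pose commanded when the call began, along the tool's axes at that moment; what a row does not reach only later rows make up. A row lasts 1/12 s, in which the tool goes at most 41.7 mm and 7.16 degrees, less where a joint would pass 70% of its speed; a pose out of reach is approached as far as the arm can. A call with a gripper value outside its range is refused whole. The fingers move at their own pace and stop on an object; the grip force is fixed at half the most. Time passes only in rows, so rows that repeat a pose let the fingers close. It gives the time, the measured TCP pose, the force and the opening at its end, in the units of the state.
- get_obs(): the state, without advancing time (a new reading comes with each control period).
- capture(name): name is "side" or "top"; returns the picture (384x512x3 uint8, red, green, blue); there is no depth.
- camera_model(name): a dict with "K" (3x3 intrinsics, pixels), "world_to_cam" (4x4, takes a point from world to camera coordinates). Camera axes: x right, y up, looking along -z (the intrinsics and any distortion apply to the point x, -y, -z); pixel columns grow to the right and rows downward; lengths in mm; the calibration is good to about 2 mm. A picture is of the moment at which its call begins. camera_model takes no time and is no camera call.
- close_job(): hands the job in, once; it reports no verdict.
Trained networks look in the newest picture that a camera, given by its name, has taken for a name from the list of things; names that differ only in an ending like _2 or _b are one class to them, and where a whole thing is asked for, a point or a joint stands for the part that bears it (a point fixed in the world has none). Each returns a list of dicts, best first, with "conf" (0 to 1); they miss things now and then, are a little off and sometimes report something else, mostly with a low value. They report only what shows in the picture. A call takes as long as a camera call.
- boxes_of(label, camera): "location" ([row, column] in pixels, amid what is visible of it).
- regions_of(label, camera): "region" (384x512 bool, what is visible of it) and "location" ([row, column] in pixels, amid what is visible of it).
- place_of(label, camera): "location" ([row, column] in pixels: a listed point, or the origin of a listed thing).
The state is a dict: "time": time; "joint_positions": joint angles; "dq": joint speeds; "tau": joint torques, N m; "tool_pos": TCP position; "tcp_rot": TCP orientation; "contact_force": force on the tool from outside, world axes, zero at the start; "moment": the same for the moment, N m; "grip_width": finger opening in mm.
Only numpy, scipy, OpenCV 4.12 (cv2) and the standard library are available. Lean on these libraries where they do the work, as an engineer would, in place of code of your own. Each camera call takes 0.05 s, during which the arm holds its last target.

## Working session

There is one attempt and no reset: what is moved stays moved. The work goes in short steps, Python scripts to look and compute and a tool call to move; the robot and the scene stay as the last step left them, time stands still between calls to the robot, and variables do not carry over. Pictures are saved under pics/ and viewed, and the job is handed in when it is done.

Besides the shell and the picture viewer there is one more tool, called after "Request:" as name([rows], argument=value, ...), one row to a line, values as JSON. send_rows: Moves the arm, as the interface text tells. Its arguments: {"type":"object","properties":{"targets":{"type":"array","items":{"type":"array","items":{"type":"array","items":{"type":"number"}}}}},"required":["targets"]}

```bash
mkdir -p pics
python3 - <<'E'
from plant import *
import cv2,numpy as np
np.set_printoptions(suppress=True,precision=3)
o=get_obs()
for k,v in o.items(): print(k,v)
print(grasp_offset if not callable(grasp_offset) else grasp_offset())
for n in("side","top"):
    im=capture(n); cv2.imwrite(f"pics/{n}0.png",im[:,:,::-1])
    m=camera_model(n); print(n,m)
    for l in("purple_holder_knob","purple_holder_pivot","purple_rack","yellow_holder_tip"):
        print(l,[(np.round(d["location"],1),round(d["conf"],2)) for d in place_of(l,n)])
    print('lever',[(np.round(d["location"],1),round(d["conf"],2)) for d in boxes_of("purple_holder_lever",n)])
E
```

```text
time 0.0
joint_positions [ 1.194  0.343  1.525  0.     1.275 -0.146]
dq [ 0.001 -0.     0.    -0.    -0.     0.002]
tau [  0.001 -43.122 -24.423   0.072   0.055  -0.   ]
tool_pos [119.924 510.699 226.049]
tcp_rot [-3.14  -0.     2.911]
contact_force [ 0.197 -1.375 -0.39 ]
moment [0.006 0.001 0.018]
grip_width 91.92306792391082
-18.8
side {'K': array([[456.594,   0.   , 252.069],
       [  0.   , 456.594, 197.011],
       [  0.   ,   0.   ,   1.   ]]), 'world_to_cam': array([[  -0.984,   -0.18 ,    0.003,  473.235],
       [   0.123,   -0.662,    0.739, -142.455],
       [  -0.131,    0.727,    0.673, -796.19 ],
       [   0.   ,    0.   ,    0.   ,    1.   ]])}
purple_holder_knob [(array([257.4, 134.8]), 0.58)]
purple_holder_pivot [(array([262.7, 170.3]), 0.82)]
purple_rack [(array([300.4, 247.4]), 0.68), (array([261.1, 137. ]), 0.39)]
yellow_holder_tip [(array([139.6, 236.4]), 0.66)]
lever [(array([265.3, 171.8]), 0.89)]
top {'K': array([[488.95 ,   0.   , 254.691],
       [  0.   , 488.95 , 194.398],
       [  0.   ,   0.   ,   1.   ]]), 'world_to_cam': array([[  -0.025,   -0.999,   -0.036,    3.946],
       [   0.983,   -0.031,    0.179, -479.041],
       [  -0.18 ,   -0.031,    0.983, -798.618],
       [   0.   ,    0.   ,    0.   ,    1.   ]])}
purple_holder_knob [(array([ 96.7, 172. ]), 0.98)]
purple_holder_pivot [(array([132.7, 184.3]), 0.95)]
purple_rack [(array([203. , 168.8]), 0.79)]
yellow_holder_tip [(array([140.3, 359.7]), 0.55)]
lever [(array([128.2, 176.9]), 0.93)]
```

View pics/side0.png

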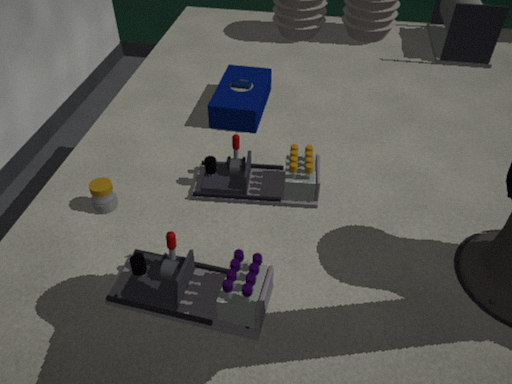

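View pics/top0.png

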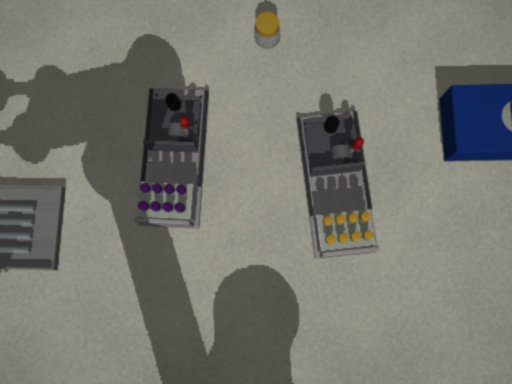

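```bash
cat > h.py <<'E'
from plant import *
import cv2,numpy as np
from scipy.spatial.transform import Rotation as R
np.set_printoptions(suppress=True,precision=2)
def P(n):
    m=camera_model(n);K=np.array(m["K"]);W=np.array(m["world_to_cam"])
    return K@np.diag([1,-1,-1])@W[:3]
def proj(n,p):
    q=P(n)@np.r_[p,1];q=q/q[2];return np.array([q[1],q[0]])
def tri(rs,rt):
    p=cv2.triangulatePoints(P("side"),P("top"),np.array(rs[::-1],float).reshape(2,1),np.array(rt[::-1],float).reshape(2,1))[:,0]
    p=p[:3]/p[3];return p,proj("side",p)-rs,proj("top",p)-rt
def onz(n,rc,z):
    M=P(n);A=M[:,[0,1,3]].copy();A[:,2]+=M[:,2]*z
    h=np.linalg.solve(A,[rc[1],rc[0],1]);return h[:2]/h[2]
E
python3 - <<'E'
from h import *
print("knob",tri([257.4,134.8],[96.7,172]),onz("top",[96.7,172],68))
print("piv",tri([262.7,170.3],[132.7,184.3]),onz("top",[132.7,184.3],42))
print("rack",tri([300.4,247.4],[203,168.8]),onz("top",[203,168.8],12),onz("side",[300.4,247.4],12))
print("yt",tri([139.6,236.4],[140.3,359.7]))
E
```

```text
knob (array([651.89, 129.43,  67.46]), array([-0.12, -0.31]), array([0.26, 0.03])) [652.16 129.37]
piv (array([596.61, 112.29,  43.95]), array([0.6 , 1.77]), array([-1.55, -0.13])) [594.37 112.41]
rack (array([467.89, 144.13,  19.13]), array([-0.89, -3.29]), array([ 2.66, -0.03])) [473.89 145.62] [463.28 139.96]
yt (array([ 550.86, -184.99,   96.11]), array([-0.45, -1.39]), array([1.58, 0.09]))
```

The side view shows the purple holder in the foreground (knob about row 257, col 135, lever tip 240,171). In the top view its knob is at about (101,173), lever tip (123,184) and rack (198,165). I'll zoom in for the axis and the gap.

Run:
```python
from h import *
t=cv2.imread("pics/top0.png");s=cv2.imread("pics/side0.png")
a=cv2.resize(t[80:235,125:225],None,fx=3.8,fy=3.8,interpolation=cv2.INTER_CUBIC)
b=cv2.resize(s[220:340,100:285],None,fx=3.2,fy=3.2,interpolation=cv2.INTER_CUBIC)
a=cv2.convertScaleAbs(a,alpha=1.6,beta=20);b=cv2.convertScaleAbs(b,alpha=1.6,beta=20)
cv2.imwrite("pics/a0.png",a);cv2.imwrite("pics/b0.png",b)
```

```text
(no output)
```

View pics/a0.png

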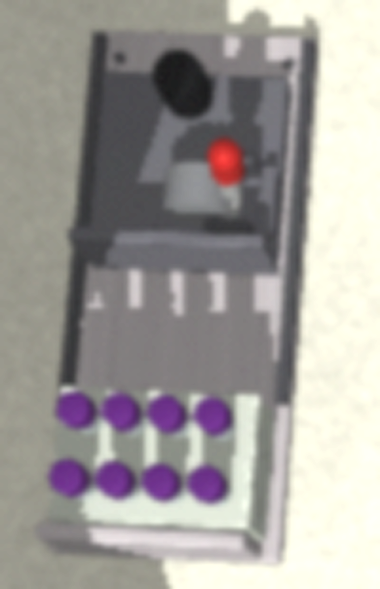

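View pics/b0.png

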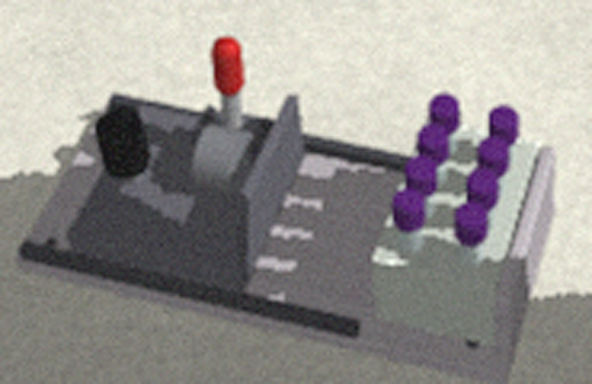

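```bash
cat >> h.py <<'E'
def za(c,r,z): return onz("top",[80+(r+.5)/3.8-.5,125+(c+.5)/3.8-.5],z)
def zb(c,r): return np.array([220+(r+.5)/3.2-.5,100+(c+.5)/3.2-.5])
E
python3 - <<'E'
from h import *
def yaw(p,q): d=p-q; return np.degrees(np.arctan2(d[1],d[0])),np.linalg.norm(d)
print("caps",[yaw(za(*a,90),za(*b,90)) for a,b in[((76,410),(69,479)),((122,412),(115,481)),((167,414),(161,481)),((213,415),(207,484))]])
print("caps y",yaw(za(76,410,90),za(213,415,90)),yaw(za(69,479,90),za(207,484,90)))
print("base edge",yaw(za(316,38,12),za(283,557,12)))
print("rail left", yaw(za(96,32,12),za(62,385,12)))
print("plate top",za(75,240,50),za(272,240,50),"rack edge",za(62,388,62),za(260,394,62), "rack far",za(85,515,62),za(250,528,62))
# 3D sanity: plate/ rack corners seen in both
a=lambda c,r: np.array([80+(r+.5)/3.8-.5,125+(c+.5)/3.8-.5])
print("cap nearL",tri(zb(409,212)-0,a(76,410)))
print("lever tip",tri(zb(227,45),a(224,157)))
E
```

```text
caps [(np.float64(-4.877366964257332), np.float64(30.221138951010172)), (np.float64(-5.130142725162616), np.float64(30.189372400175486)), (np.float64(-4.704955374514694), np.float64(29.270515808181745)), (np.float64(-4.81036747246039), np.float64(30.108108707936434))]
caps y (np.float64(86.04026075510399), np.float64(59.68397637498287)) (np.float64(86.14816571886931), np.float64(59.72109553361916))
base edge (np.float64(-3.9234015745070687), np.float64(256.16078912656184))
rail left (np.float64(-4.496892983214744), np.float64(178.13053572643585))
plate top [575.94 181.45] [572.67  90.03] rack edge [503.64 183.11] [497.97  93.85] rack far [445.79 171.88] [437.79  98.44]
cap nearL (array([487.96, 170.43,  85.52]), array([-0.12, -0.43]), array([0.35, 0.01]))
lever tip (array([594.43, 102.26, 105.79]), array([0.09, 0.26]), array([-0.23, -0.02]))
```

```bash
cat >> h.py <<'E'
YAW=np.radians(-4.4)
u=np.array([np.cos(YAW),np.sin(YAW),0]);v=np.array([-np.sin(YAW),np.cos(YAW),0])
K0=np.array([652,129.4,68.])
def plan(*tg):
    o=get_obs();p=np.array(o["tool_pos"]);Rm=R.from_euler("xyz",o["tcp_rot"])
    Rt=R.from_euler("xyz",[np.pi,0,np.pi+YAW])
    print("t",o["time"],"p",p,"F",np.array(o["contact_force"]),"rel knob0 (u,v,z)",(p-K0)@u,(p-K0)@v,p[2],"turn",(Rm.inv()*Rt).as_rotvec(degrees=True))
    for t in tg: print(np.array(t),"->",Rm.inv().apply(np.array(t)-p))
def H(a,b,z): 
    q=K0+a*u+b*v; q[2]=z; return q
E
python3 -c "
from h import *
plan(H(32,0,226),H(32,0,120))"
```

```text
t 0.6 p [120.06 511.08 226.72] F [-0.26 -0.28 -0.69] rel knob0 (u,v,z) -559.6526510137816 339.7492118747342 226.72495125181473 turn [ 0.   -0.   -8.82]
[683.91 126.94 226.  ] -> [-636.77 -244.97    0.71]
[683.91 126.94 120.  ] -> [-636.77 -244.98  106.71]
```

Request:
send_rows([
  [[0,0,-8.8,-39,-15,0,1],[0,0,-8.8,-78,-30,0,1],[0,0,-8.8,-117,-45,0,1],[0,0,-8.8,-156,-60,0,1],[0,0,-8.8,-194,-75,0,1]],
])

```text
time: 1.02
tool_pos: [289.7, 394.8, 226.9]
tcp_rot: [3.141, 0.0, 3.065]
contact_force: [-0.1, 1.3, -0.6]
grip_width: 63.0
```

```bash
python3 -c "
from h import *
plan(H(32,0,226))"
```

```text
t 1.0167 p [289.69 394.81 226.92] F [-0.08  1.28 -0.55] rel knob0 (u,v,z) -381.6003149305581 236.82745883140632 226.92307158155594 turn [0.03 0.02 0.02]
[683.91 126.94 226.  ] -> [-413.53 -236.95    0.95]
```

Request:
send_rows([
  [[0,0,0,-36,-20,0,1],[0,0,0,-72,-41,0,1],[0,0,0,-108,-62,0,1],[0,0,0,-144,-82,0,1],[0,0,0,-180,-103,0,1]],
])

```text
time: 1.43
tool_pos: [461.5, 278.0, 226.9]
tcp_rot: [3.141, 0.0, 3.064]
contact_force: [1.2, 0.8, 1.0]
grip_width: 29.5
```

Request:
send_rows([
  [[0,0,0,-36,-20,0,1],[0,0,0,-72,-41,0,1],[0,0,0,-108,-62,0,1],[0,0,0,-144,-82,0,1],[0,0,0,-180,-103,0,1]],
])

```text
time: 1.85
tool_pos: [633.0, 161.4, 226.7]
tcp_rot: [3.141, 0.0, 3.064]
contact_force: [1.3, 0.4, -0.8]
grip_width: 1.1
```

```bash
python3 -c "
from h import *
plan(H(32,0,226),H(32,0,45))"
```

```text
t 1.85 p [632.95 161.43 226.73] F [ 1.25  0.37 -0.78] rel knob0 (u,v,z) -21.449152351760546 30.476749651353806 226.72839212825554 turn [ 0.02  0.01 -0.03]
[683.91 126.94 226.  ] -> [-53.47 -30.45   0.73]
[683.91 126.94  45.  ] -> [-53.44 -30.5  181.73]
```

Request:
send_rows([
  [[0,0,0,-26,-15,0,1],[0,0,0,-52,-29,0,1],[0,0,0,-52,-29,35,1],[0,0,0,-52,-29,70,1],[0,0,0,-52,-29,100,1]],
])

```text
time: 2.27
tool_pos: [681.1, 129.1, 124.5]
tcp_rot: [3.142, -0.001, 3.063]
contact_force: [-0.1, 0.2, -0.8]
grip_width: 0.5
```

```bash
python3 -c "
from h import *
cv2.imwrite('pics/s1.png',capture('side')[:,:,::-1]);cv2.imwrite('pics/t1.png',capture('top')[:,:,::-1])
plan(H(32,0,45))"
```

```text
t 2.3667 p [677.68 129.43 120.21] F [-1.11 -0.28 -0.06] rel knob0 (u,v,z) 25.60266126786628 1.9966212177819613 120.2133653986725 turn [-0.1  -0.68 -0.05]
[683.91 126.94  45.  ] -> [-7.29 -1.86 75.14]
```

View pics/s1.png

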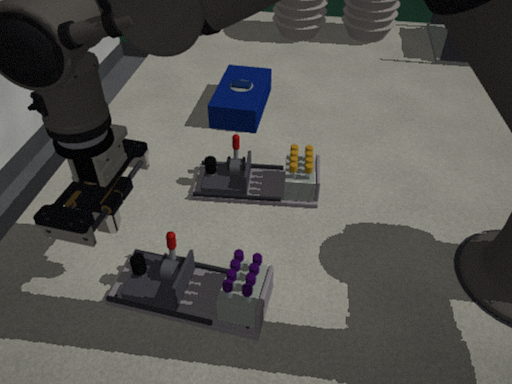

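View pics/t1.png

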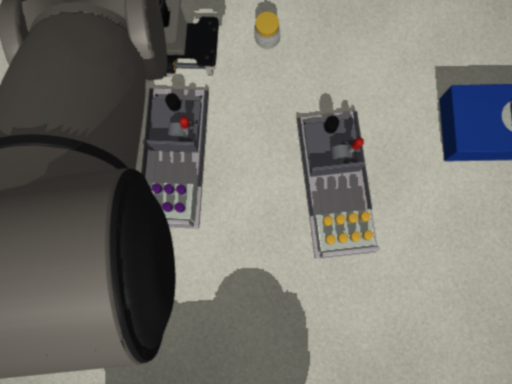

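Request:
send_rows([
  [[0,0,0,0,0,0,1],[0,0,0,0,0,0,1]],
])

```text
time: 2.53
tool_pos: [682.4, 130.2, 129.3]
tcp_rot: [3.141, 0.004, 3.065]
contact_force: [0.6, -0.5, 0.7]
grip_width: 0.5
```

```bash
python3 -c "
from h import *
plan(H(32,0,45));print(get_obs()['joint_positions'],get_obs()['dq']);print(proj('side',get_obs()['tool_pos']),proj('top',get_obs()['tool_pos']))"
```

```text
t 2.5333 p [682.42 130.18 129.33] F [ 0.59 -0.51  0.66] rel knob0 (u,v,z) 30.272425230503096 3.1108588332746954 129.3315616284463 turn [ 0.04  0.22 -0.01]
[683.91 126.94  45.  ] -> [-1.4  -3.17 84.34]
[ 0.08  0.73  1.13  0.    1.28 -1.42] [ 0.   -0.02 -0.01  0.   -0.01  0.  ]
[228.77 108.66] [ 65.05 164.01]
```

Request:
send_rows([
  [[0,0,0,-2,-3,25,1],[0,0,0,-2,-3,50,1],[0,0,0,-2,-3,70,1],[0,0,0,-2,-3,82,1],[0,0,0,-2,-3,82,1]],
])

```text
time: 2.95
tool_pos: [682.4, 126.9, 44.0]
tcp_rot: [-3.141, -0.001, 3.065]
contact_force: [-0.3, 0.0, -0.2]
grip_width: 0.3
```

Request:
send_rows([
  [[0,0,0,0,0,0,1],[0,0,0,0,0,0,1],[0,0,0,0,0,0,1]],
])

```text
time: 3.2
tool_pos: [684.2, 127.0, 47.1]
tcp_rot: [3.141, 0.004, 3.064]
contact_force: [0.2, -0.5, 0.5]
grip_width: 0.3
```

```bash
python3 -c "
from h import *
s=capture('side');t=capture('top')
cv2.imwrite('pics/s2.png',cv2.resize(s[180:340,60:285],None,fx=3,fy=3,interpolation=2)[:,:,::-1]);cv2.imwrite('pics/t2.png',cv2.convertScaleAbs(cv2.resize(t[30:235,105:235],None,fx=2.9,fy=2.9,interpolation=2)[:,:,::-1],alpha=1.6,beta=20))
plan(H(32,0,45))"
```

```text
t 3.3 p [683.67 126.92  46.33] F [ 0.11 -0.16 -0.52] rel knob0 (u,v,z) 31.765245213589605 -0.047314782785435223 46.327781240295614 turn [ 0.03  0.14 -0.02]
[683.91 126.94  45.  ] -> [-0.23  0.05  1.33]
```

View pics/s2.png

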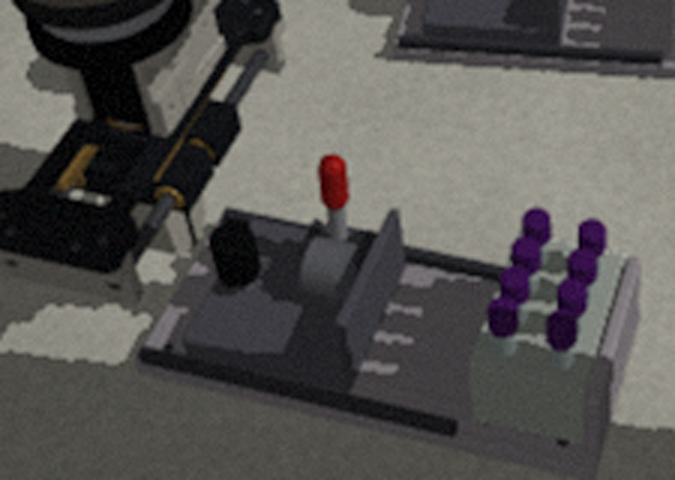

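View pics/t2.png

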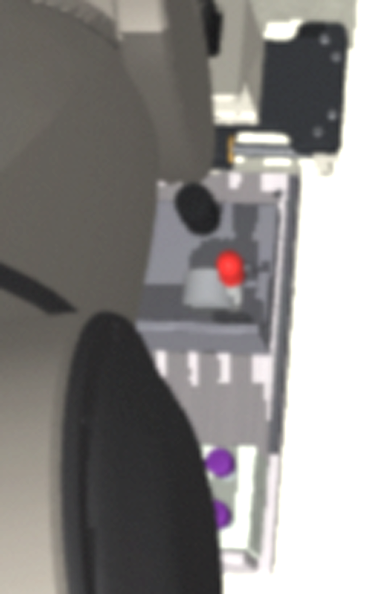

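Request:
send_rows([
  [[0,0,0,5,0,0,1],[0,0,0,12,0,0,1],[0,0,0,20,0,0,1],[0,0,0,28,0,0,1],[0,0,0,35,0,0,1]],
])

```text
time: 3.72
tool_pos: [647.7, 129.5, 45.1]
tcp_rot: [3.141, 0.002, 3.064]
contact_force: [2.2, -0.1, -0.2]
grip_width: 0.4
```

Request:
send_rows([
  [[0,0,0,7,0,0,1],[0,0,0,14,0,0,1],[0,0,0,20,0,0,1],[0,0,0,24,0,0,1],[0,0,0,26,0,0,1]],
])

```text
time: 4.13
tool_pos: [621.6, 131.5, 45.1]
tcp_rot: [3.142, 0.0, 3.065]
contact_force: [2.9, -0.5, 1.4]
grip_width: 0.4
```

```bash
python3 -c "
from h import *
s=capture('side')
cv2.imwrite('pics/s3.png',cv2.convertScaleAbs(cv2.resize(s[220:340,130:285],None,fx=5,fy=5,interpolation=2)[:,:,::-1],alpha=1.5,beta=10))
print([d['location'] for d in place_of('purple_holder_knob','side')])
plan(H(32,0,45))"
```

```text
[[265.3, 165.2]]
t 4.2333 p [621.46 131.62  44.77] F [-0.05 -0.22 -0.06] rel knob0 (u,v,z) -30.615477664984194 -0.13299769878781165 44.765610722547805 turn [ 0.01 -0.05 -0.02]
[683.91 126.94  45.  ] -> [-62.62   0.15  -0.29]
```

View pics/s3.png

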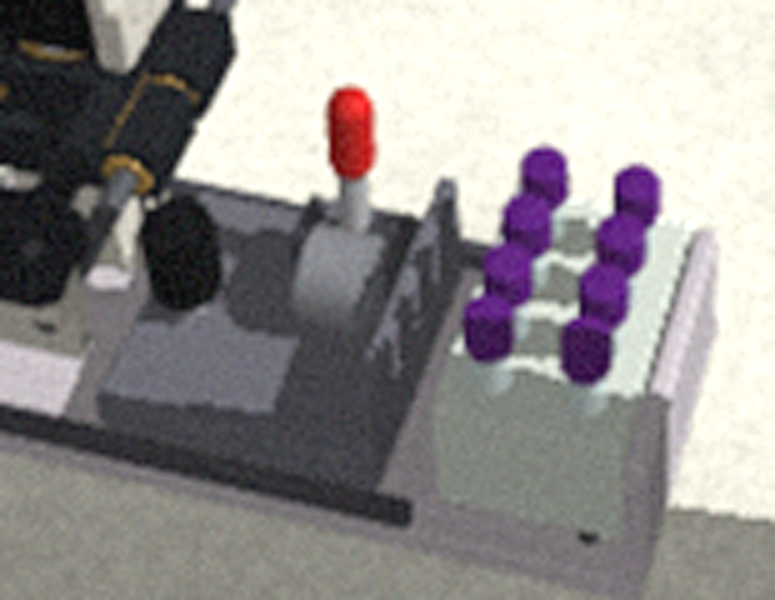

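```bash
cat >> h.py <<'E'
def zs(c,r,z,f=5,o=(220,130)):
    p=onz("side",[o[0]+(r+.5)/f-.5,o[1]+(c+.5)/f-.5],z); q=np.r_[p,0]-K0
    return np.array([q@u,q@v])
E
python3 -c "
from h import *
print('stop low',zs(382,490,12),'stop top',zs(455,180,50),zs(370,360,50))
print('rack low',zs(440,500,12),'top corner',zs(440,355,62),zs(470,270,12))
print('knob',onz('side',[265.3,165.2],68), (np.r_[onz('side',[265.3,165.2],68),0]-K0)@u)
"
```

```text
stop low [-134.12   44.14] stop top [-129.01  -53.31] [-125.62   23.39]
rack low [-152.99   42.89] top corner [-149.44   24.15] [-134.87  -46.47]
knob [597.35 136.68] -55.050165640421895
```

Request:
send_rows([
  [[0,0,0,3,0,0,1],[0,0,0,7,0,0,1],[0,0,0,10,0,0,1],[0,0,0,12,0,0,1],[0,0,0,12,0,0,1]],
])

```text
time: 4.65
tool_pos: [609.4, 132.6, 44.7]
tcp_rot: [3.142, -0.001, 3.065]
contact_force: [1.3, 0.2, 0.3]
grip_width: 0.6
```

```bash
python3 -c "
from h import *
s=capture('side')
cv2.imwrite('pics/s4.png',cv2.convertScaleAbs(cv2.resize(s[235:335,190:280],None,fx=6,fy=6,interpolation=2)[:,:,::-1],alpha=1.9,beta=10))
print([d['location'] for d in place_of('purple_holder_knob','side')])
plan(H(32,0,45))"
```

```text
[[265.2, 173.8]]
t 4.75 p [609.45 132.52  44.51] F [0.36 0.25 0.66] rel knob0 (u,v,z) -42.668695712634694 -0.15130121614264397 44.51367422361078 turn [-0.   -0.08 -0.02]
[683.91 126.94  45.  ] -> [-74.67   0.17  -0.59]
```

View pics/s4.png

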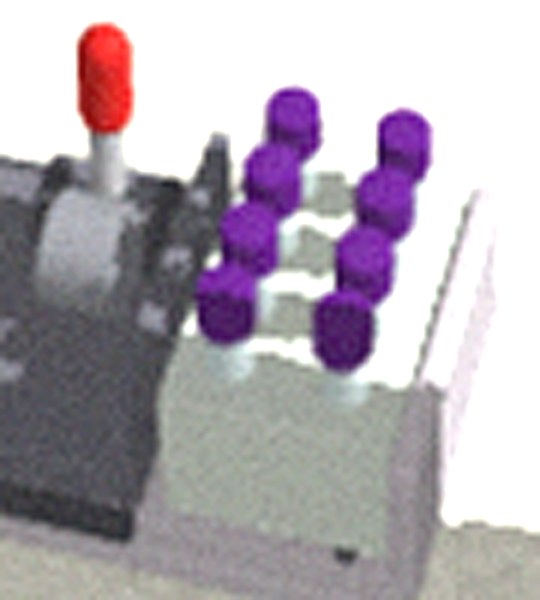

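```bash
python3 -c "
from h import *
k=dict(f=6,o=(235,190))
print('stop low',zs(138,490,12,**k),zs(160,395,29,**k))
print('rack low',zs(166,512,12,**k),'top',zs(170,345,62,**k),zs(166,440,38,**k),'far',zs(385,552,12,**k),'plate',zs(400,400,62,**k))
"
```

```text
stop low [-143.41   39.12] [-144.25   20.24]
rack low [-152.63   43.58] top [-150.76   26.65] [-152.42   38.84] far [-211.26   40.33] plate [-211.59   27.72]
```

Request:
send_rows([
  [[0,0,0,1.5,0,0,1],[0,0,0,3,0,0,1],[0,0,0,4,0,0,1],[0,0,0,5,0,0,1],[0,0,0,5,0,0,1]],
])

```text
time: 5.17
tool_pos: [604.8, 132.8, 44.5]
tcp_rot: [3.142, -0.001, 3.064]
contact_force: [1.5, 0.1, -1.2]
grip_width: 0.4
```

```bash
python3 -c "
from h import *
s=capture('side')
cv2.imwrite('pics/s5.png',cv2.convertScaleAbs(cv2.resize(s[235:335,190:280],None,fx=6,fy=6,interpolation=2)[:,:,::-1],alpha=1.9,beta=10))
plan(H(32,0,45))"
```

```text
t 5.2167 p [604.82 132.83  44.57] F [ 2.74  0.19 -1.88] rel knob0 (u,v,z) -47.306909422524 -0.20245655903183793 44.56722337478021 turn [ 0.   -0.03 -0.02]
[683.91 126.94  45.  ] -> [-79.31   0.24  -0.48]
```

View pics/s5.png

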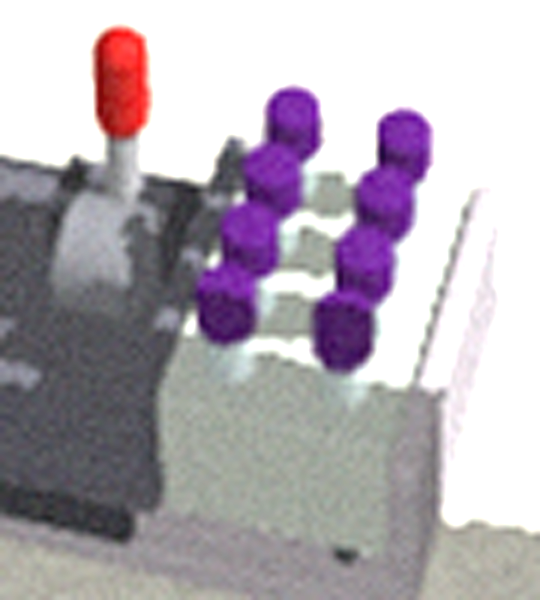

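```bash
cat >> h.py <<'E'
def chk(tag,save=False):
    s=capture('side'); np.save(f'pics/{tag}.npy',s)
    g=cv2.GaussianBlur(cv2.cvtColor(s,cv2.COLOR_RGB2GRAY),(0,0),0.8).astype(np.float32)
    r=cv2.GaussianBlur(cv2.cvtColor(np.load('pics/ref.npy'),cv2.COLOR_RGB2GRAY),(0,0),.8).astype(np.float32)
    def ecc(a,b):
        W=np.eye(2,3,dtype=np.float32); rr=r[a[0]:a[1],b[0]:b[1]]
        _,W=cv2.findTransformECC(rr,g[a[0]:a[1],b[0]:b[1]],W,cv2.MOTION_TRANSLATION,(3,200,1e-5),None,3); return W[:,2]
    print("caps shift px (col,row)",ecc((246,300),(221,266)),"lever",ecc((234,270),(195,218)))
    cv2.imwrite(f'pics/{tag}.png',cv2.convertScaleAbs(cv2.resize(s[235:335,190:280],None,fx=6,fy=6,interpolation=2)[:,:,::-1],alpha=1.9,beta=10))
    o=get_obs();print(o['time'],o['tool_pos'],o['contact_force'])
E
python3 -c "
from plant import *;import numpy as np
np.save('pics/ref.npy',capture('side'))
from h import *
chk('c0')
print(proj('side',H(-180,0,90))-proj('side',H(-181,0,90)))"
```

```text
caps shift px (col,row) [-0.01 -0.02] lever [-0.   -0.01]
5.3167 [604.82 132.83  44.6 ] [ 0.92  0.01 -0.42]
[-0.13 -0.63]
```

Request:
send_rows([
  [[0,0,0,0.5,0,0,1],[0,0,0,1,0,0,1],[0,0,0,1,0,0,1],[0,0,0,1,0,0,1]],
])

```text
time: 5.65
tool_pos: [604.1, 132.9, 44.7]
tcp_rot: [3.142, -0.0, 3.064]
contact_force: [2.2, -0.6, -1.7]
grip_width: 0.7
```

```bash
python3 -c "
from h import *
chk('c1')"
```

```text
caps shift px (col,row) [0.02 0.01] lever [0.43 0.18]
5.7 [604.1  132.88  44.7 ] [ 2.64  0.3  -1.84]
```

View pics/c1.png

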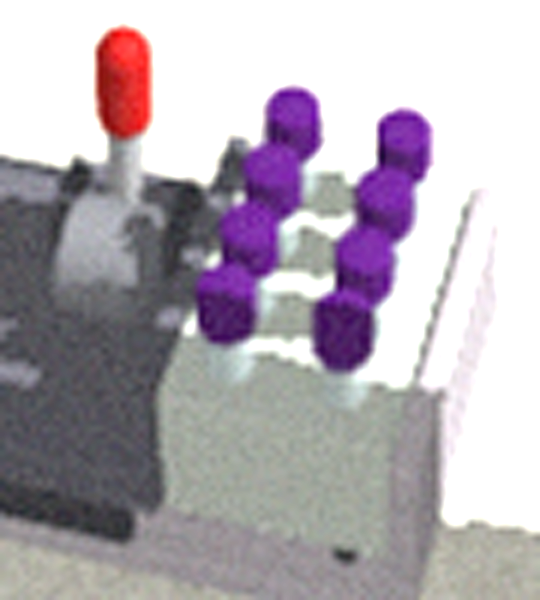

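Request:
send_rows([
  [[0,0,0,0.5,0,0,1],[0,0,0,1,0,0,1],[0,0,0,1,0,0,1]],
])

```text
time: 5.95
tool_pos: [603.1, 133.0, 44.7]
tcp_rot: [3.142, 0.0, 3.064]
contact_force: [2.0, -1.1, -2.2]
grip_width: 0.2
```

```bash
python3 -c "
from h import *
chk('c2')"
```

```text
caps shift px (col,row) [0.06 0.01] lever [0.97 0.27]
6.0 [603.15 132.97  44.74] [ 1.75 -0.45 -2.04]
```

Request:
send_rows([
  [[0,0,0,0.4,0,0,1],[0,0,0,0.7,0,0,1],[0,0,0,0.7,0,0,1]],
])

```text
time: 6.25
tool_pos: [603.0, 133.0, 44.8]
tcp_rot: [3.141, 0.001, 3.064]
contact_force: [5.7, -0.4, -3.2]
grip_width: 0.5
```

```bash
python3 -c "
from h import *
chk('c3')"
```

```text
caps shift px (col,row) [0.09 0.02] lever [1.01 0.26]
6.3 [603.   132.96  44.8 ] [ 4.87 -0.11 -3.35]
```

View pics/c3.png

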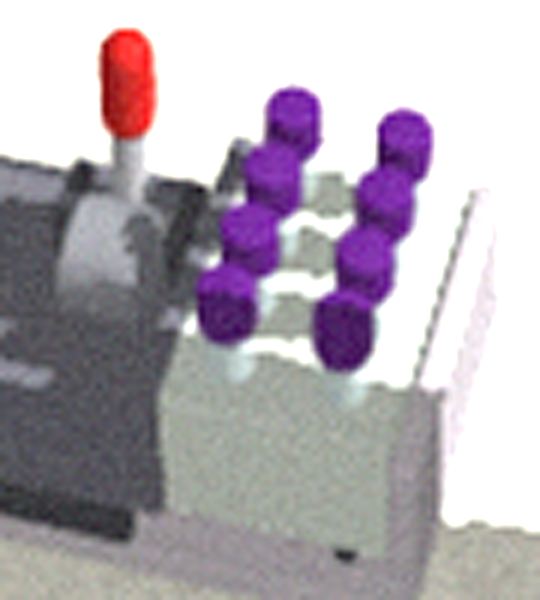

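Request:
send_rows([
  [[0,0,0,-3,0,0,1],[0,0,0,-8,0,0,1],[0,0,0,-12,0,0,1],[0,0,0,-12,0,-10,1],[0,0,0,-12,0,-25,1]],
])

```text
time: 6.72
tool_pos: [613.3, 131.9, 68.8]
tcp_rot: [-3.141, -0.004, 3.064]
contact_force: [0.3, 0.2, -0.8]
grip_width: 0.4
```

Request:
send_rows([
  [[0,0,0,0,0,-20,1],[0,0,0,0,0,-45,1],[0,0,0,0,-10,-70,1],[0,0,0,0,-30,-82,1],[0,0,0,0,-50,-85,1]],
])

```text
time: 7.13
tool_pos: [611.7, 82.4, 158.8]
tcp_rot: [3.141, 0.005, 3.066]
contact_force: [0.6, -1.1, -0.9]
grip_width: 0.4
```

```bash
python3 -c "
from h import *
chk('c4')
for l in('purple_holder_knob','purple_holder_pivot'):
    print(l,[(d['location'],d['conf']) for d in place_of(l,'side')])
cv2.imwrite('pics/t4.png',capture('top')[:,:,::-1])
for l in('purple_holder_knob','purple_holder_pivot'):
    print(l,[(d['location'],d['conf']) for d in place_of(l,'top')])
plan(H(-120,-75,140))
print(onz('side',[265.3,165.2],68),onz('side',[265.2,173.8],68))
"
```

```text
caps shift px (col,row) [0.1  0.01] lever [1.04 0.27]
7.1833 [611.31  78.35 158.04] [ 0.58 -2.58  0.1 ]
purple_holder_knob [([268.9, 178.0], 0.75)]
purple_holder_pivot [([271.2, 207.7], 0.57)]
purple_holder_knob [([133.1, 170.3], 0.82)]
purple_holder_pivot [([170.5, 182.8], 0.6), ([137.1, 169.8], 0.32)]
t 7.4333 p [610.21  82.97 154.5 ] F [0.88 0.06 0.14] rel knob0 (u,v,z) -38.10751474829901 -49.50360433083854 154.5042773328376 turn [ 0.02 -0.05 -0.  ]
[526.6   63.83 140.  ] -> [ 81.88 -25.51  14.57]
[597.35 136.68] [583.91 133.98]
```

View pics/t4.png

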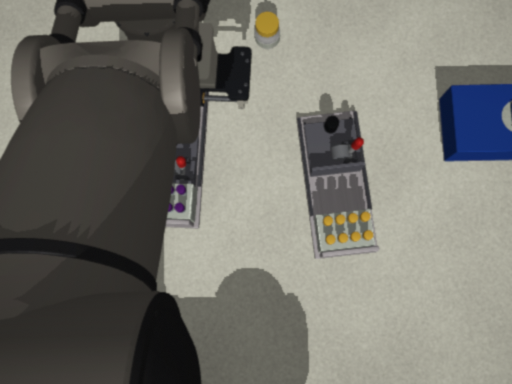

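```bash
python3 -c "
from h import *
def f(p): q=p-K0; return q@u,q@v,p[2]
for a,b in (([268.9,178],[133.1,170.3]),([271.2,207.7],[170.5,182.8]),([247,210.5],[162,181])):
    p,e,g=tri(a,b);print(p,f(p),e,g)
"
```

```text
[583.52 133.19  60.7 ] (np.float64(-68.5687264137385), np.float64(-1.4769342760791053), np.float64(60.69939627347083)) [-1.15 -3.31] [2.77 0.16]
[530.19 115.55  40.23] (np.float64(-120.38738480632296), np.float64(-23.15013651277544), np.float64(40.23312000665507)) [0.78 2.63] [-2.28 -0.13]
[527.95 108.46  94.61] (np.float64(-122.07370673599912), np.float64(-30.39427744964626), np.float64(94.61150092407982)) [0.09 0.28] [-0.25 -0.01]
```

View pics/c4.png

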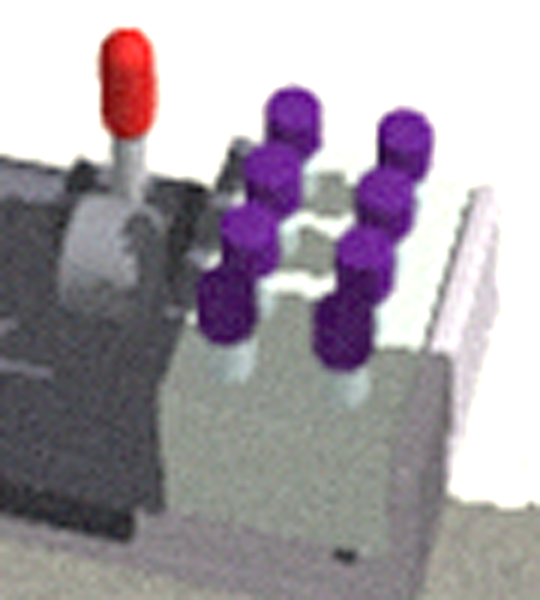

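Request:
send_rows([
  [[0,0,0,12,-6,0,1],[0,0,0,35,-15,0,1],[0,0,0,58,-22,5,1],[0,0,0,75,-25,14,1],[0,0,0,81,-25,24,1]],
])

```text
time: 7.85
tool_pos: [525.4, 64.2, 130.4]
tcp_rot: [3.142, -0.002, 3.065]
contact_force: [0.7, -1.3, -1.0]
grip_width: 0.7
```

Request:
send_rows([
  [[0,0,0,0,0,12,1],[0,0,0,0,0,24,1],[0,0,0,0,0,35,1],[0,0,0,0,0,42,1],[0,0,0,0,0,43,1]],
])

```text
time: 8.27
tool_pos: [526.8, 64.3, 86.2]
tcp_rot: [3.142, -0.003, 3.065]
contact_force: [0.3, 0.1, 0.6]
grip_width: -0.2
```

Request:
send_rows([
  [[0,0,0,0,0,0,1],[0,0,0,0,0,0,1]],
])

```text
time: 8.43
tool_pos: [528.1, 63.9, 88.1]
tcp_rot: [3.141, 0.0, 3.065]
contact_force: [0.0, -0.4, -0.5]
grip_width: 0.6
```

```bash
python3 -c "
from h import *
chk('c5')
plan(H(-120,-56,88))
"
```

```text
caps shift px (col,row) [0.1  0.01] lever [0.93 1.35]
8.4833 [528.26  63.77  88.26] [-0.25 -0.65  0.44]
t 8.4833 p [528.26  63.77  88.26] F [-0.25 -0.65  0.44] rel knob0 (u,v,z) -118.33704852398243 -74.93198768104264 88.26272454667456 turn [ 0.01  0.06 -0.01]
[528.06  82.77  88.  ] -> [ 1.67 18.93  0.26]
```

View pics/c5.png

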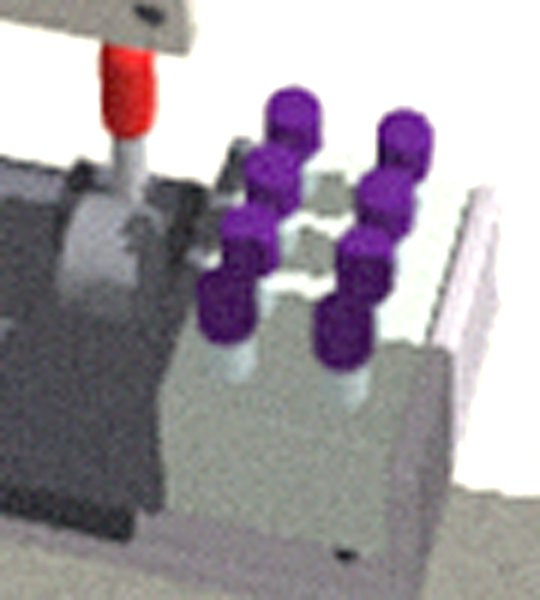

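Request:
send_rows([
  [[0,0,0,1,6,0,1],[0,0,0,1,13,0,1],[0,0,0,1,20,0,1],[0,0,0,1,28,0,1],[0,0,0,1,35,0,1]],
])

```text
time: 8.9
tool_pos: [529.8, 99.3, 88.1]
tcp_rot: [-3.141, 0.001, 3.065]
contact_force: [-0.3, -2.2, 2.2]
grip_width: 0.7
```

```bash
python3 -c "
from h import *
chk('c6')
plan(H(-120,-56,88))
"
```

```text
Traceback (most recent call last):
  File "h.py", line 38, in chk
    print("caps shift px (col,row)",ecc((246,300),(221,266)),"lever",ecc((234,270),(195,218)))
                                                                     ~~~^^^^^^^^^^^^^^^^^^^^^
  File "h.py", line 37, in ecc
    _,W=cv2.findTransformECC(rr,g[a[0]:a[1],b[0]:b[1]],W,cv2.MOTION_TRANSLATION,(3,200,1e-5),None,3); return W[:,2]
        ~~~~~~~~~~~~~~~~~~~~^^^^^^^^^^^^^^^^^^^^^^^^^^^^^^^^^^^^^^^^^^^^^^^^^^^^^^^^^^^^^^^^^^^^^^^^
cv2.error: OpenCV(4.12.0) /io/opencv/modules/video/src/ecc.cpp:574: error: (-7:Iterations do not converge) NaN encountered. in function 'findTransformECC'
```

Run:
```python
import re
t=open('h.py').read()
t=t.replace('print("caps shift px (col,row)",ecc((246,300),(221,266)),"lever",ecc((234,270),(195,218)))','''
    try: print("caps shift px (col,row)",ecc((246,300),(221,266)))
    except cv2.error: print("ecc fail")''').replace("s[235:335,190:280]","s[215:335,180:280]")
open('h.py','w').write(t)
from h import *
chk('c6');plan(H(-120,-56,88))
```

```text
caps shift px (col,row) [ 0.14 -0.05]
9.0 [529.73  99.9   87.9 ] [ 0.07 -0.52  0.28]
t 9.0 p [529.73  99.9   87.9 ] F [ 0.07 -0.52  0.28] rel knob0 (u,v,z) -119.64741752740177 -38.796559531654346 87.90183121569295 turn [0.03 0.04 0.06]
[528.06  82.77  88.  ] -> [  0.37 -17.2   -0.11]
```

View pics/c6.png

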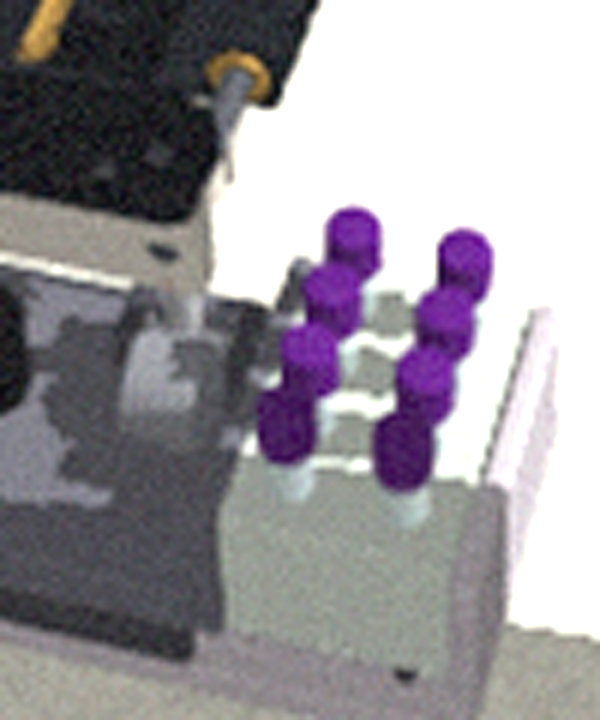

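Request:
send_rows([
  [[0,0,0,0,7,0,1],[0,0,0,0,14,2,1],[0,0,0,0,21,9,1],[0,0,0,0,27,17,1],[0,0,0,0,34,23,1]],
])

```text
time: 9.42
tool_pos: [532.3, 133.1, 63.9]
tcp_rot: [3.141, 0.0, 3.064]
contact_force: [0.9, -0.8, 2.3]
grip_width: 0.7
```

Run:
```python
from h import *
chk('c7');plan(H(-120,16,49))
```

```text
caps shift px (col,row) [0.3  0.14]
9.4667 [531.69 134.12  62.78] [ 0.02 -0.52  1.21]
t 9.4667 p [531.69 134.12  62.78] F [ 0.02 -0.52  1.21] rel knob0 (u,v,z) -120.32110558961998 -4.523972165233983 62.77927581073912 turn [ 0.02 -0.08  0.  ]
[533.58 154.56  49.  ] -> [-0.34 20.52 13.79]
```

View pics/c7.png

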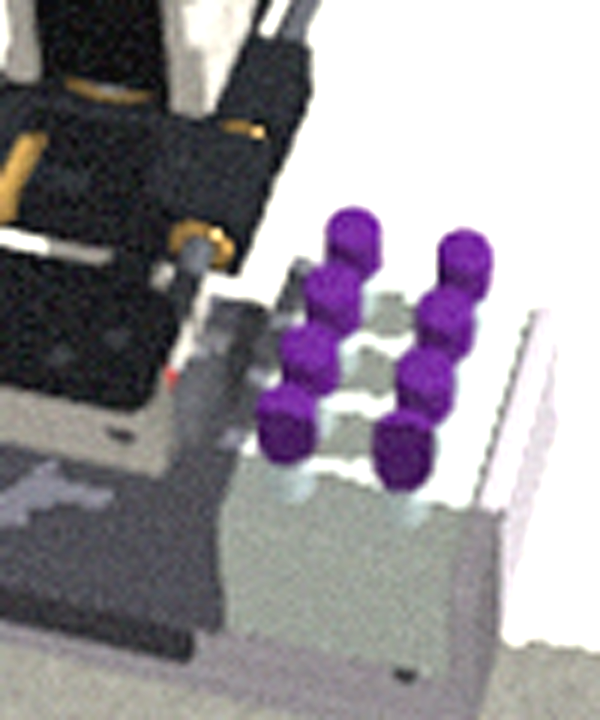

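Request:
send_rows([
  [[0,0,0,0,6,4,1],[0,0,0,0,12,8,1],[0,0,0,0,17,11,1],[0,0,0,0,20,13,1],[0,0,0,0,20,15,1]],
])

```text
time: 9.88
tool_pos: [533.8, 147.5, 51.6]
tcp_rot: [-3.133, -0.0, 3.066]
contact_force: [-9.9, -26.4, 38.3]
grip_width: 0.4
```

Run:
```python
from h import *
plan(H(-120,16,49))
```

```text
t 9.8833 p [533.76 147.54  51.64] F [ -9.92 -26.36  38.25] rel knob0 (u,v,z) -119.27977448884911 9.012165045326903 51.64220503136967 turn [-0.48 -0.01  0.09]
[533.58 154.56  49.  ] -> [0.71 7.01 2.58]
```

Request:
send_rows([
  [[0,0,0,0,-3,-4,1],[0,0,0,0,-6,-10,1],[0,0,0,0,-6,-18,1],[0,0,0,0,-6,-25,1],[0,0,0,0,-6,-25,1]],
])

```text
time: 10.3
tool_pos: [534.1, 147.2, 76.2]
tcp_rot: [3.141, 0.003, 3.065]
contact_force: [0.4, 0.0, -0.1]
grip_width: 0.1
```

Run:
```python
from h import *
chk('c8');plan(H(-120,16,49))
```

```text
caps shift px (col,row) [0.11 0.05]
10.35 [533.77 147.11  75.52] [-1.29  0.23  0.4 ]
t 10.35 p [533.77 147.11  75.52] F [-1.29  0.23  0.4 ] rel knob0 (u,v,z) -119.24531673077878 8.590001031817106 75.51758540792507 turn [0.05 0.1  0.01]
[533.58 154.56  49.  ] -> [ 0.8   7.39 26.52]
```

View pics/c8.png

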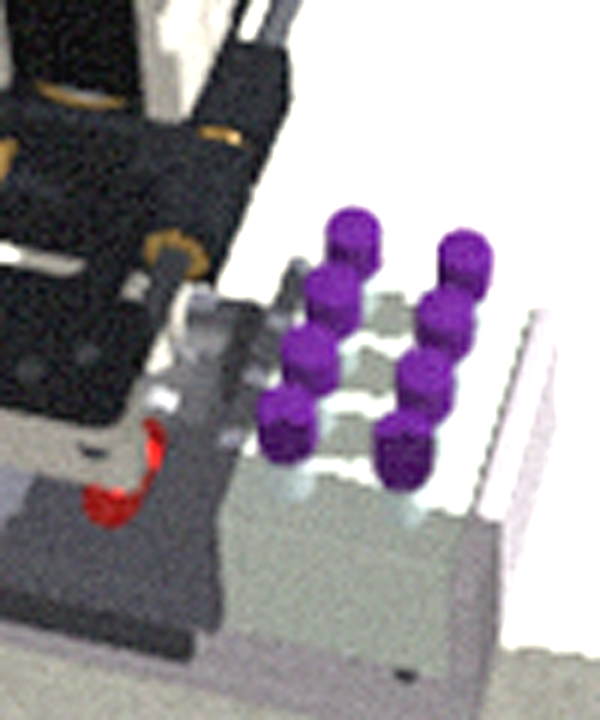

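Request:
send_rows([
  [[0,0,0,0,5,2,1],[0,0,0,0,11,6,1],[0,0,0,0,12,12,1],[0,0,0,0,12,18,1],[0,0,0,0,12,21,1]],
])

```text
time: 10.77
tool_pos: [534.4, 159.5, 53.9]
tcp_rot: [3.14, 0.001, 3.065]
contact_force: [-6.6, 3.3, 29.9]
grip_width: 0.3
```

Request:
send_rows([
  [[0,0,0,0,0,1,1],[0,0,0,0,0,2,1],[0,0,0,0,0,3,1]],
])

```text
time: 11.02
tool_pos: [534.6, 159.6, 53.6]
tcp_rot: [3.139, 0.002, 3.064]
contact_force: [-10.8, 3.4, 34.8]
grip_width: 0.3
```

Run:
```python
from h import *
chk('c9');plan(H(-120,16,49))
```

```text
caps shift px (col,row) [0.36 0.16]
11.0667 [534.54 159.63  53.64] [-8.75  2.94 29.67]
t 11.0667 p [534.54 159.63  53.64] F [-8.75  2.94 29.67] rel knob0 (u,v,z) -119.42988385105666 21.12932627916173 53.635204285687635 turn [ 0.13  0.12 -0.02]
[533.58 154.56  49.  ] -> [ 0.58 -5.14  4.62]
```

View pics/c9.png

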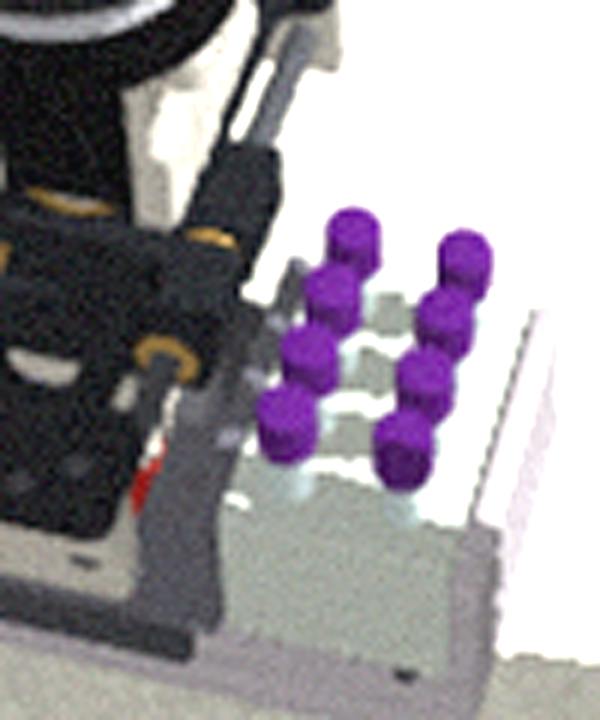

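Request:
send_rows([
  [[0,0,0,0,0,-8,1],[0,0,0,0,0,-25,1],[0,0,0,-8,0,-50,1],[0,0,0,-30,0,-75,1],[0,0,0,-55,0,-95,1]],
])

```text
time: 11.48
tool_pos: [588.9, 154.3, 146.9]
tcp_rot: [-3.142, -0.001, 3.065]
contact_force: [1.1, 0.1, 0.1]
grip_width: 0.4
```

Request:
send_rows([
  [[0,0,0,-30,0,-5,1],[0,0,0,-55,0,-5,1],[0,0,0,-70,0,-5,1],[0,0,0,-75,0,-5,1]],
])

```text
time: 11.82
tool_pos: [665.4, 147.7, 149.2]
tcp_rot: [-3.141, -0.0, 3.063]
contact_force: [-0.7, -0.2, -0.2]
grip_width: 0.0
```

Run:
```python
from h import *
chk('c10');plan(H(-120,16,49))
cv2.imwrite('pics/t10.png',cv2.convertScaleAbs(cv2.resize(capture('top')[80:235,105:235],None,fx=3.8,fy=3.8,interpolation=2)[:,:,::-1],alpha=1.6,beta=20))
```

```text
caps shift px (col,row) [0.08 0.02]
11.8667 [664.78 147.75 148.93] [-0.59 -0.64  0.29]
t 11.8667 p [664.78 147.75 148.93] F [-0.59 -0.64  0.29] rel knob0 (u,v,z) 11.334493472142032 19.280673712892728 148.92830754540415 turn [-0.02 -0.07 -0.07]
[533.58 154.56  49.  ] -> [131.21  -3.4  100.09]
```

View pics/c10.png

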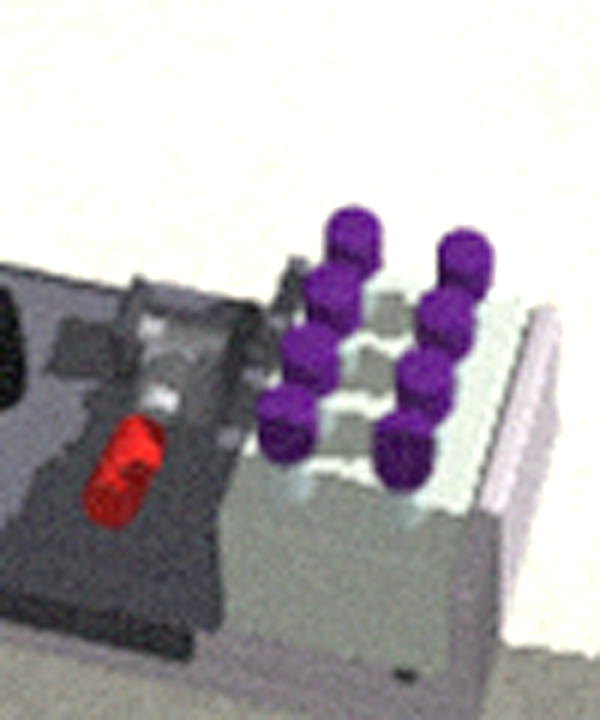

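View pics/t10.png

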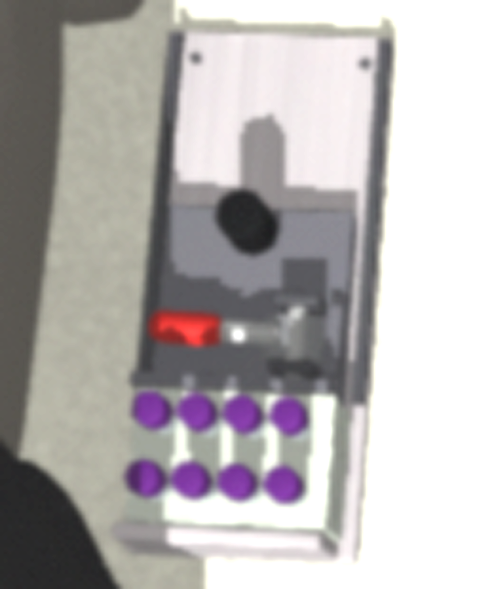

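Run:
```python
from h import *
S=lambda c,r:np.array([215+(r+.5)/6-.5,180+(c+.5)/6-.5])
T=lambda c,r:np.array([80+(r+.5)/3.8-.5,105+(c+.5)/3.8-.5])
def f(p): q=p-K0; return np.array([q@u,q@v,p[2]])
for n,a,b in(("tip",S(108,508),T(155,328)),("grip in",S(147,430),T(219,330)),("knob",None,None)):
    if a is None: continue
    p,e,g=tri(a,b);print(n,f(p),e,g)
# model prediction: pivot at knob(-71,0): 
for ph in(80,84,87,90):
    c,s=np.cos(np.radians(ph)),np.sin(np.radians(ph))
    for r in(63,35):
        p=H(-121,-25+r*s,42+r*c);print(ph,r,"side",(proj('side',p)-[215,180])*6,"top",(proj('top',p)-[80,105])*3.8)
for l in('purple_holder_knob','purple_holder_pivot'):
    a=place_of(l,'side');b=place_of(l,'top')
    print(l,a and a[0],b and b[0])
    if a and b: p,e,g=tri(a[0]['location'],b[0]['location']);print(f(p),e,g)
```

```text
tip [-121.7    40.03   51.19] [-0.01 -0.03] [0.02 0.  ]
grip in [-121.14   11.41   47.05] [-0.16 -0.52] [0.43 0.02]
80 63 side [491.4  106.17] top [324.57 159.24]
80 35 side [418.27 142.99] top [329.59 221.39]
84 63 side [503.33 106.68] top [326.76 160.32]
84 35 side [424.84 143.19] top [330.79 221.81]
87 63 side [511.64 107.32] top [328.42 161.56]
87 35 side [429.44 143.49] top [331.7  222.37]
90 63 side [519.38 108.19] top [330.09 163.17]
90 35 side [433.76 143.9 ] top [332.63 223.14]
purple_holder_knob {'location': [266.3, 174.0], 'conf': 0.69} {'location': [133.2, 170.2], 'conf': 0.67}
[-66.2   -1.64  64.19] [-0.31 -0.89] [0.76 0.05]
purple_holder_pivot {'location': [274.9, 205.0], 'conf': 0.71} {'location': [169.0, 181.8], 'conf': 0.77}
[-116.27  -19.78   33.28] [0.76 2.57] [-2.22 -0.13]
```

```bash
cat >> h.py <<'E'
def redmask(im):
    h=cv2.cvtColor(im,cv2.COLOR_RGB2HSV);m=((h[...,0]<8)|(h[...,0]>172))&(h[...,1]>150)&(h[...,2]>50)
    return m
def fitlever():
    from scipy.optimize import least_squares,minimize
    ims={n:capture(n) for n in("side","top")}
    ms={}
    for n,(r0,r1,c0,c1) in dict(side=(210,330,120,285),top=(80,235,105,235)).items():
        m=np.zeros((384,512),np.uint8);m[r0:r1,c0:c1]=redmask(ims[n])[r0:r1,c0:c1];ms[n]=m
    ob={}
    for n,m in ms.items():
        M=cv2.moments(m,True); c=np.array([M['m10'],M['m01']])/M['m00']
        th=.5*np.arctan2(2*M['mu11'],M['mu20']-M['mu02']);ob[n]=(M['m00'],c,np.degrees(th),np.sqrt(max(np.linalg.eigvalsh(np.array([[M['mu20'],M['mu11']],[M['mu11'],M['mu02']]])/M['m00']))))
        print(n,ob[n])
    return ob
def modelline(n,a,b,ph,r1=36,r2=66):
    s,c=np.sin(ph),np.cos(ph)
    p,q=[proj(n,H(a,b+r*s,42+r*c))[::-1] for r in(r1,r2)]
    d=q-p;return (p+q)/2,np.degrees(np.arctan2(d[1],d[0]))
E
python3 - <<'E'
from h import *
ob=fitlever()
for ph in(78,82,86,90,94):
    print(ph,modelline('side',-121,-25,np.radians(ph)),modelline('top',-121,-25,np.radians(ph)))
E
```

```text
side (157.0, array([200.17, 293.06]), np.float64(-65.01435123622905), np.float64(5.147729704701695))
top (144.0, array([153.08, 165.78]), np.float64(4.168711895424918), np.float64(4.984535509348501))
78 (array([200.31, 290.85]), np.float64(117.70097513810653)) (array([153.86, 165.75]), np.float64(-174.9508524963854))
82 (array([200.34, 292.51]), np.float64(115.81057967599396)) (array([154.  , 166.21]), np.float64(-175.81826632807065))
86 (array([200.43, 294.05]), np.float64(114.13833232201547)) (array([154.28, 166.68]), np.float64(-176.692356797334))
90 (array([200.58, 295.47]), np.float64(112.63714994284823)) (array([154.7 , 167.15]), np.float64(-177.5814727130807))
94 (array([200.77, 296.74]), np.float64(111.27120472673622)) (array([155.26, 167.63]), np.float64(-178.49452471353334))
```

Request:
send_rows([
  [[0,0,0,30,0,0,1],[0,0,0,65,1,0,1],[0,0,0,100,2,10,1],[0,0,0,125,3,30,1],[0,0,0,132,3,50,1]],
])

```text
time: 12.63
tool_pos: [528.5, 162.3, 101.4]
tcp_rot: [3.141, -0.0, 3.066]
contact_force: [0.4, -0.0, 0.2]
grip_width: 0.6
```

Request:
send_rows([
  [[0,0,0,0,0,15,1],[0,0,0,0,0,25,1],[0,0,0,0,0,33,1],[0,0,0,0,0,38,1],[0,0,0,0,0,38,1]],
])

```text
time: 13.05
tool_pos: [532.4, 161.4, 62.0]
tcp_rot: [-3.141, -0.001, 3.064]
contact_force: [-0.3, -0.1, -0.6]
grip_width: 0.3
```

Request:
send_rows([
  [[0,0,0,0,0,0,1],[0,0,0,0,0,0,1],[0,0,0,0,0,0,1]],
])

```text
time: 13.3
tool_pos: [533.0, 161.5, 63.3]
tcp_rot: [3.141, 0.001, 3.064]
contact_force: [-1.0, 0.0, 0.4]
grip_width: 0.8
```

Run:
```python
from h import *
plan(H(-121,22,54))
```

```text
t 13.3 p [532.97 161.53  63.35] F [-1.03  0.03  0.36] rel knob0 (u,v,z) -121.14545223911205 22.905949602050946 63.347164876004626 turn [ 0.02  0.07 -0.03]
[533.04 160.62  54.  ] -> [-0.13 -0.91  9.35]
```

Now a careful descent that records where contact starts.

Request:
send_rows([
  [[0,0,0,0,0,2,1],[0,0,0,0,0,4,1],[0,0,0,0,0,5,1],[0,0,0,0,0,5,1]],
])

```text
time: 13.63
tool_pos: [532.2, 161.5, 57.5]
tcp_rot: [-3.142, -0.0, 3.064]
contact_force: [0.3, 0.3, -0.1]
grip_width: 0.0
```

Request:
send_rows([
  [[0,0,0,0,0,1,1],[0,0,0,0,0,2,1],[0,0,0,0,0,2,1]],
])

```text
time: 13.88
tool_pos: [532.5, 161.6, 55.7]
tcp_rot: [3.141, 0.0, 3.064]
contact_force: [-1.0, -0.2, 1.5]
grip_width: 0.7
```

Request:
send_rows([
  [[0,0,0,0,0,1,1],[0,0,0,0,0,2,1],[0,0,0,0,0,2,1]],
])

```text
time: 14.13
tool_pos: [532.7, 161.7, 54.9]
tcp_rot: [3.141, 0.001, 3.064]
contact_force: [-3.5, -0.1, 9.1]
grip_width: 0.4
```

Request:
send_rows([
  [[0,0,0,0,0,1,1],[0,0,0,0,0,2,1],[0,0,0,0,0,2,1]],
])

```text
time: 14.38
tool_pos: [532.9, 161.9, 54.3]
tcp_rot: [3.141, 0.002, 3.065]
contact_force: [-5.8, -0.4, 19.9]
grip_width: 0.4
```

Run:
```python
from h import *
def f(p): q=p-K0; return np.array([q@u,q@v,p[2]])
p,e,g=tri(np.array([293.06,200.17]),np.array([165.78,153.08]));print(f(p),e,g)
s=np.load('pics/c10.npy');m=redmask(s)
print(s[280:306,190:212,0]); 
print('\n'.join(''.join('#' if x else '.' for x in r) for r in m[282:306,190:212]))
# initial lever check for calibration with first images: mask centroids
for n in('side','top'):
    im=cv2.imread(f'pics/{n}0.png')[:,:,::-1]
    mm=redmask(np.ascontiguousarray(im));q=np.argwhere(mm);print(n,len(q),[ (q[(q[:,1]<200)|(n=='top')*(q[:,1]<250)]).mean(0)])
```

```text
[-120.78   27.04   49.55] [-0.08 -0.26] [0.21 0.01]
[[ 60  58  56  48  40  30  26  33  33  30  33  29  35  49  67  86 107  97
   92  71  43  45]
 [ 56  60  63  50  35  35  30  31  27  29  26  26  34  59  82  96 112 120
  118  88  41  43]
 [ 58  57  60  49  23  36  34  37  34  30  27  33  43  59  73  83  90 103
  110  75  38  45]
 [ 56  56  57  53  45  28  33  33  32  33  33  31  43  55  46  51  48  65
   81  55  42  43]
 [ 60  54  57  61  45  28  27  30  31  30  46  71  82  70  52  53  53  46
   41  38  34  43]
 [ 56  56  56  52  37  28  32  32  34  42  72  91 111  94  54  52  49  44
   38  34  30  40]
 [ 53  62  54  52  28  30  34  31  37  62  81 103 115 112  86  55  51  40
   24  29  36  33]
 [ 61  58  53  42  30  35  33  30  43  72  88 103 117 128 104  56  53  40
   35  27  35  31]
 [ 52  43  45  20  31  34  28  38  56  84 102 111 121 130 120  85  53  49
   35  29  33  31]
 [ 41  28  26  33  32  30  35  46  71  93 105 116 123 127 135 126  84  46
   29  28  34  31]
 [ 48  28  32  26  30  28  37  55  81  99 111 117 127 136 130 132 105  41
   29  32  35  33]
 [ 42  35  32  36  30  28
[... 1291 characters left out ...]
 38  30  29  30  31  27  30  34  35  31  33  34  36  34  28
   33  29  25  29]]
......................
......................
...........###........
..........######......
.........########.....
.........########.....
........#########.....
........#########.....
.......##########.....
.......##########.....
......###########.....
......##########......
.....##########.......
.....##########.......
.....#########........
....#########.........
....#########.........
....#########.........
.....#######..........
.....#######..........
.......###............
......................
......................
......................
side 210 [array([240.19, 170.85])]
top 185 [array([121.87, 184.12])]
```

Run:
```python
from h import *
o=get_obs();F=np.array(o['contact_force']);M=np.array(o['moment'])
print(F,M,np.cross(F,M*1000)/(F@F), o['tool_pos'],o['tcp_rot'])
```

```text
[-5.84 -0.43 19.87] [0.09 1.06 0.03] [-48.95   4.65 -14.27] [532.9  161.94  54.27] [3.14 0.   3.06]
```

Request:
send_rows([
  [[0,0,0,0,0,1,1],[0,0,0,0,0,1,1]],
])

```text
time: 14.55
tool_pos: [533.0, 162.1, 54.0]
tcp_rot: [3.14, 0.003, 3.065]
contact_force: [-8.2, 1.3, 24.0]
grip_width: 0.7
```

Run:
```python
from h import *
o=get_obs();F=np.array(o['contact_force']);M=np.array(o['moment'])
print(F,M,np.cross(F,M*1000)/(F@F), o['tool_pos'],o['tcp_rot'])
```

```text
[-8.16  1.25 24.  ] [0.04 1.36 0.01] [-50.59   1.6  -17.28] [533.04 162.08  53.97] [3.14 0.   3.06]
```

Request:
send_rows([
  [[0,0,0,0,0,1,1],[0,0,0,0,0,1,1],[0,0,0,0,0,1,1],[0,0,0,0,0,1,1]],
])

```text
time: 14.88
tool_pos: [534.0, 162.2, 52.2]
tcp_rot: [3.14, 0.005, 3.064]
contact_force: [-2.2, 1.6, 16.0]
grip_width: 0.5
```

Run:
```python
from h import *
o=get_obs();F=np.array(o['contact_force']);M=np.array(o['moment'])
print(F,M,np.cross(F,M*1000)/(F@F), o['tool_pos'],o['tcp_rot'])
s=capture('side');cv2.imwrite('pics/p1.png',cv2.convertScaleAbs(cv2.resize(s[180:320,120:280],None,fx=5,fy=4.3*5/4.3,interpolation=2)[:600,:,::-1],alpha=1.9,beta=10))
```

```text
[-2.15  1.6  15.97] [0.3  0.34 0.05] [-20.44  18.55  -4.61] [533.97 162.22  52.23] [3.14 0.   3.06]
```

View pics/p1.png

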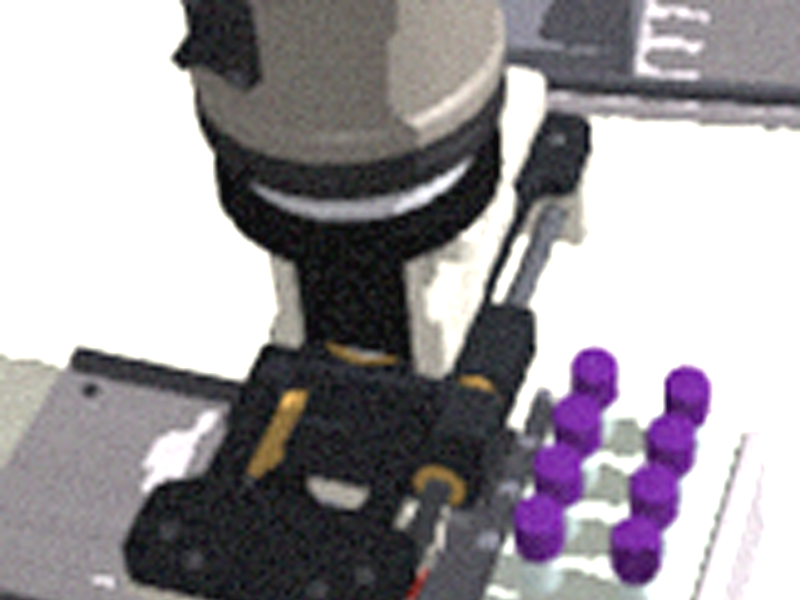

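Request:
send_rows([
  [[0,0,0,0,0,1,1],[0,0,0,0,0,1,1],[0,0,0,0,0,1,1]],
])

```text
time: 15.18
tool_pos: [534.1, 162.4, 51.8]
tcp_rot: [3.139, 0.005, 3.064]
contact_force: [-3.5, 1.4, 20.9]
grip_width: 0.4
```

Request:
send_rows([
  [[0,0,0,0,0,1,1],[0,0,0,0,0,1,1],[0,0,0,0,0,1,1]],
])

```text
time: 15.43
tool_pos: [534.2, 162.5, 51.5]
tcp_rot: [3.139, 0.006, 3.065]
contact_force: [-4.6, 1.8, 25.8]
grip_width: 0.5
```

Request:
send_rows([
  [[0,0,0,0,0,1,1],[0,0,0,0,0,1,1],[0,0,0,0,0,1,1]],
])

```text
time: 15.68
tool_pos: [534.8, 162.6, 49.8]
tcp_rot: [3.139, 0.007, 3.064]
contact_force: [-0.4, 3.0, 16.2]
grip_width: 0.6
```

Run:
```python
from h import *
o=get_obs();F=np.array(o['contact_force']);M=np.array(o['moment'])
print(F,M,np.cross(F,M*1000)/(F@F), o['tool_pos'],o['tcp_rot'])
```

```text
[-0.44  3.   16.15] [0.54 0.1  0.04] [-5.64 32.18 -6.12] [534.84 162.58  49.78] [3.14 0.01 3.06]
```

Request:
send_rows([
  [[0,0,0,0,0,1,1],[0,0,0,0,0,1,1],[0,0,0,0,0,1,1]],
])

```text
time: 15.93
tool_pos: [535.0, 162.7, 49.3]
tcp_rot: [3.139, 0.007, 3.064]
contact_force: [-3.1, 3.0, 21.8]
grip_width: 0.7
```

Request:
send_rows([
  [[0,0,0,0,0,1,1],[0,0,0,0,0,1,1],[0,0,0,0,0,1,1]],
])

```text
time: 16.18
tool_pos: [535.1, 162.8, 49.1]
tcp_rot: [3.139, 0.008, 3.064]
contact_force: [-4.7, 2.5, 28.2]
grip_width: 0.8
```

Request:
send_rows([
  [[0,0,0,0,0,1,1],[0,0,0,0,0,1,1],[0,0,0,0,0,1,1]],
])

```text
time: 16.43
tool_pos: [535.3, 162.8, 48.9]
tcp_rot: [3.138, 0.008, 3.064]
contact_force: [-6.1, 2.8, 34.4]
grip_width: 0.8
```

Request:
send_rows([
  [[0,0,0,0,0,-5,1],[0,0,0,0,0,-15,1],[0,0,0,0,0,-40,1],[0,0,0,-20,0,-70,1],[0,0,0,-50,0,-95,1]],
])

```text
time: 16.85
tool_pos: [580.6, 158.0, 140.4]
tcp_rot: [-3.141, -0.003, 3.066]
contact_force: [1.9, -0.4, -0.4]
grip_width: 0.4
```

Request:
send_rows([
  [[0,0,0,-30,0,-15,1],[0,0,0,-60,0,-15,1],[0,0,0,-75,0,-15,1],[0,0,0,-80,0,-15,1]],
])

```text
time: 17.18
tool_pos: [663.8, 150.8, 153.3]
tcp_rot: [-3.142, 0.001, 3.063]
contact_force: [0.7, 0.0, -0.2]
grip_width: 0.5
```

Run:
```python
from h import *
chk('c12');plan()
t=capture('top')
cv2.imwrite('pics/t12.png',cv2.convertScaleAbs(cv2.resize(t[80:235,105:235],None,fx=3.8,fy=3.8,interpolation=2)[:,:,::-1],alpha=1.6,beta=20))
ob=fitlever()
def f(p): q=p-K0; return np.array([q@u,q@v,p[2]])
p,e,g=tri(ob['side'][1][::-1],ob['top'][1][::-1]);print(f(p),e,g)
```

```text
caps shift px (col,row) [0.01 0.01]
17.2333 [663.05 150.89 152.78] [-1.07 -0.73 -0.37]
t 17.2333 p [663.05 150.89 152.78] F [-1.07 -0.73 -0.37] rel knob0 (u,v,z) 9.373697525053116 22.271507984735923 152.77805651290723 turn [-0.01 -0.04 -0.07]
side (164.0, array([198.97, 295.02]), np.float64(-67.79350548841253), np.float64(5.379551579988232))
top (135.0, array([153.77, 165.39]), np.float64(2.2960656477081174), np.float64(4.950225151533975))
[-118.62   27.36   44.  ] [-0.05 -0.17] [0.14 0.01]
```

View pics/c12.png

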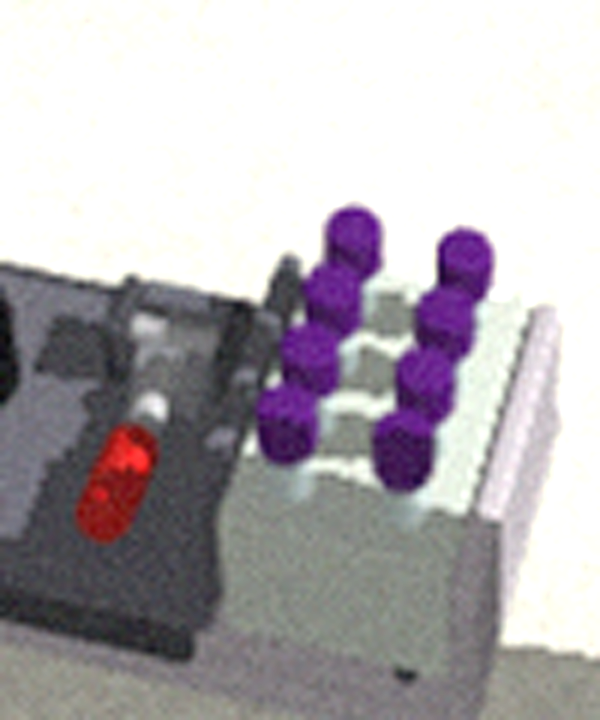

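View pics/t12.png

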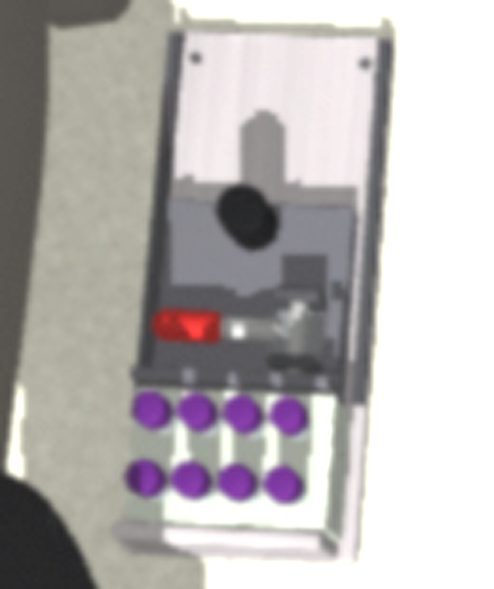

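Run:
```python
from h import *
s=np.load('pics/c12.npy')
tp=proj('side',get_obs()['tool_pos']);print(tp)
r,c=map(int,tp)
x0=max(c-75,0)
cv2.imwrite('pics/f1.png',cv2.convertScaleAbs(cv2.resize(s[r-80:r+30,x0:x0+140],None,fx=5,fy=5,interpolation=2)[:,:,::-1],alpha=1.5,beta=10));print(r-80,x0)
b=proj('side',np.array(get_obs()['tool_pos'])+19*v);print(b,proj('side',np.array(get_obs()['tool_pos'])-19*v))
g=lambda n:cv2.GaussianBlur(cv2.cvtColor(np.load(f'pics/{n}.npy'),cv2.COLOR_RGB2GRAY),(0,0),.8).astype(np.float32)
def ecc(A,B,r,c):
    W=np.eye(2,3,dtype=np.float32)
    _,W=cv2.findTransformECC(g(A)[r[0]:r[1],c[0]:c[1]],g(B)[r[0]:r[1],c[0]:c[1]],W,cv2.MOTION_TRANSLATION,(3,300,1e-6),None,3);return W[:,2]
for A,B in(('c4','c12'),('c4','c10'),('c10','c12'),('c0','c2'),('c0','c4')):
    for nm,r,c in(('plate',(255,290),(212,228)),('near',(290,325),(205,222)),('knob',(250,285),(168,188))):
        try: print(A,B,nm,ecc(A,B,r,c))
        except cv2.error as e: print(A,B,nm,'fail')
```

```text
[229.93 113.24]
149 38
[239.22 107.  ] [221.01 119.24]
c4 c12 plate [-2.08 -0.52]
c4 c12 near [ 0.03 -0.44]
c4 c12 knob [-2.45 -0.54]
c4 c10 plate [-0.63 -0.22]
c4 c10 near [ 0.05 -0.17]
c4 c10 knob [-0.94 -0.2 ]
c10 c12 plate [-1.14 -0.2 ]
c10 c12 near [-0.08 -0.28]
c10 c12 knob [-1.38 -0.14]
c0 c2 plate [0.85 0.24]
c0 c2 near [-0.04  0.18]
c0 c2 knob [1.13 0.32]
c0 c4 plate [0.95 0.25]
c0 c4 near [-0.01  0.23]
c0 c4 knob [ 1.22 -0.03]
```

View pics/f1.png

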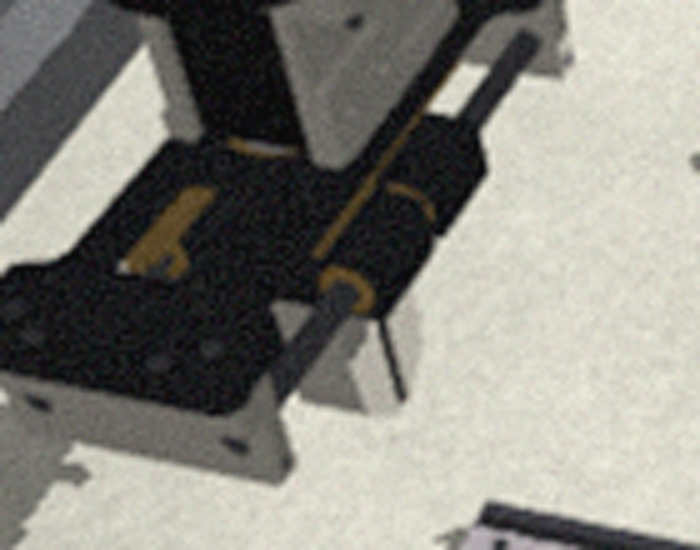

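Request:
send_rows([
  [[0,0,0,25,10,0,1],[0,0,0,60,24,0,1],[0,0,0,95,38,10,1],[0,0,0,118,47,30,1],[0,0,0,124,49,52,1]],
])

```text
time: 17.8
tool_pos: [537.6, 212.0, 102.8]
tcp_rot: [3.141, -0.0, 3.067]
contact_force: [0.8, -0.3, -0.6]
grip_width: 0.5
```

Request:
send_rows([
  [[0,0,0,0,0,22,1],[0,0,0,0,0,40,1],[0,0,0,0,0,53,1],[0,0,0,0,0,60,1],[0,0,0,0,0,61,1]],
])

```text
time: 18.22
tool_pos: [540.4, 209.8, 39.7]
tcp_rot: [-3.141, -0.003, 3.065]
contact_force: [0.7, -0.4, -0.2]
grip_width: 0.4
```

Run:
```python
from h import *
plan(H(-115,61,38))
s=capture('side');cv2.imwrite('pics/q1.png',cv2.convertScaleAbs(cv2.resize(s[215:335,130:280],None,fx=5,fy=5,interpolation=2)[:600,:,::-1],alpha=1.9,beta=10))
```

```text
t 18.2167 p [540.45 209.83  39.72] F [ 0.67 -0.44 -0.16] rel knob0 (u,v,z) -117.39162547144059 71.63218057696992 39.71762152018215 turn [-0.04 -0.16  0.  ]
[542.02 199.04  38.  ] -> [ -2.4  -10.63   1.72]
```

View pics/q1.png

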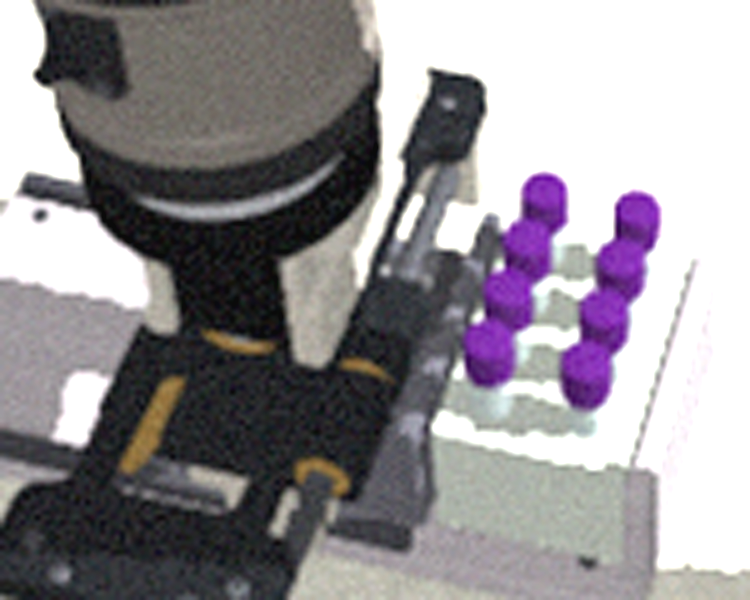

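Now I'll press toward -y against the lever's end to find contact.

Request:
send_rows([
  [[0,0,0,0,-2,0,1],[0,0,0,0,-5,0,1],[0,0,0,0,-8,0,1],[0,0,0,0,-9,0,1],[0,0,0,0,-9,0,1]],
])

```text
time: 18.68
tool_pos: [541.7, 200.5, 41.2]
tcp_rot: [3.141, 0.001, 3.064]
contact_force: [0.1, 0.7, -0.3]
grip_width: 0.6
```

Request:
send_rows([
  [[0,0,0,0,-1,0,1],[0,0,0,0,-2,0,1],[0,0,0,0,-2,0,1]],
])

```text
time: 18.93
tool_pos: [541.3, 198.8, 40.7]
tcp_rot: [3.142, -0.0, 3.064]
contact_force: [0.2, -0.3, -0.3]
grip_width: 0.5
```

Request:
send_rows([
  [[0,0,0,0,-1,2,1],[0,0,0,0,-2,3,1],[0,0,0,0,-2,3,1]],
])

```text
time: 19.18
tool_pos: [540.9, 196.8, 37.3]
tcp_rot: [-3.141, -0.001, 3.064]
contact_force: [-0.4, 0.2, 1.1]
grip_width: 0.7
```

Request:
send_rows([
  [[0,0,0,0,-1,0,1],[0,0,0,0,-2,0,1],[0,0,0,0,-2,0,1]],
])

```text
time: 19.43
tool_pos: [541.1, 195.2, 38.0]
tcp_rot: [3.141, 0.0, 3.064]
contact_force: [0.1, 1.1, 1.8]
grip_width: 0.5
```

Request:
send_rows([
  [[0,0,0,0,-1,0,1],[0,0,0,0,-2,0,1],[0,0,0,0,-2,0,1]],
])

```text
time: 19.68
tool_pos: [541.3, 194.3, 38.5]
tcp_rot: [3.139, 0.002, 3.064]
contact_force: [-1.5, 5.8, 4.8]
grip_width: 0.5
```

Request:
send_rows([
  [[0,0,0,0,-1,0,1],[0,0,0,0,-1,0,1]],
])

```text
time: 19.85
tool_pos: [541.4, 193.9, 38.7]
tcp_rot: [3.138, 0.002, 3.064]
contact_force: [-0.6, 9.0, 4.8]
grip_width: 0.2
```

Request:
send_rows([
  [[0,0,0,0,-1,-3,1],[0,0,0,0,-1,-6,1],[0,0,0,0,-1,-9,1]],
])

```text
time: 20.1
tool_pos: [540.6, 190.6, 46.9]
tcp_rot: [-3.141, -0.0, 3.065]
contact_force: [0.7, 0.3, 0.1]
grip_width: 0.8
```

Run:
```python
from h import *
plan()
s=capture('top');cv2.imwrite('pics/q2.png',cv2.convertScaleAbs(cv2.resize(s[80:235,105:235],None,fx=3.8,fy=3.8,interpolation=2)[:600,:,::-1],alpha=1.6,beta=20))
```

```text
t 20.1 p [540.56 190.64  46.85] F [0.67 0.28 0.06] rel knob0 (u,v,z) -115.8052537147882 52.51449937724903 46.85153377652885 turn [-0.03 -0.02 -0.01]
```

View pics/q2.png

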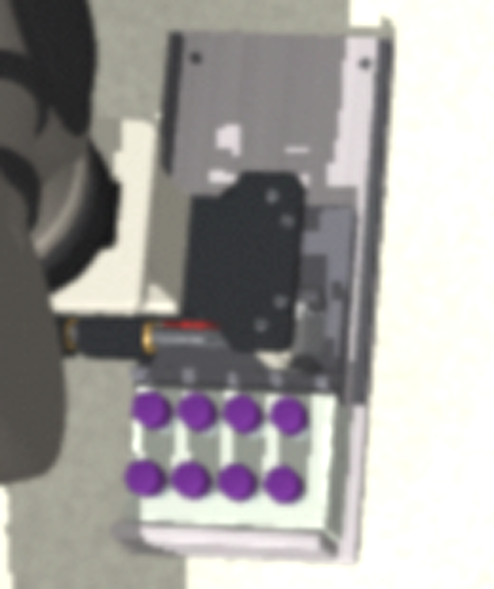

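Request:
send_rows([
  [[0,0,0,0,-2,-3,1],[0,0,0,0,-4,-6,1],[0,0,0,0,-6,-9,1]],
])

```text
time: 20.4
tool_pos: [540.2, 184.5, 55.9]
tcp_rot: [-3.141, -0.0, 3.064]
contact_force: [-0.7, -0.6, -0.3]
grip_width: 0.3
```

Run:
```python
from h import *
plan()
s=capture('side');cv2.imwrite('pics/q3.png',cv2.convertScaleAbs(cv2.resize(s[215:335,130:280],None,fx=5,fy=5,interpolation=2)[:600,:,::-1],alpha=1.9,beta=10))
```

```text
t 20.4 p [540.15 184.55  55.9 ] F [-0.68 -0.6  -0.34] rel knob0 (u,v,z) -115.74782704907062 46.40485010861205 55.89777499059967 turn [-0.01 -0.01 -0.03]
```

View pics/q3.png

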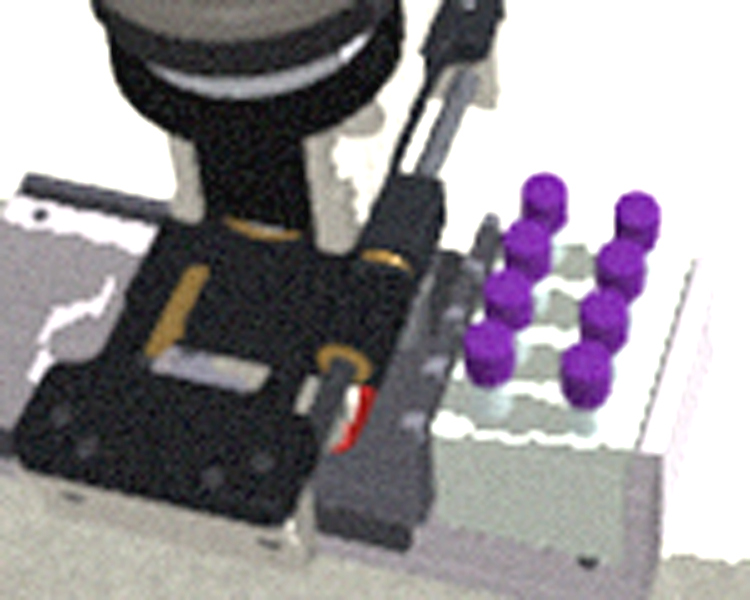

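Request:
send_rows([
  [[0,0,0,0,0,-20,1],[0,0,0,0,-3,-50,1],[0,0,0,-15,-12,-70,1],[0,0,0,-42,-28,-75,1],[0,0,0,-68,-42,-75,1]],
])

```text
time: 20.87
tool_pos: [606.5, 137.6, 133.8]
tcp_rot: [3.141, 0.005, 3.066]
contact_force: [1.3, 0.7, -0.2]
grip_width: 0.7
```

Request:
send_rows([
  [[0,0,0,-14,-4,5,1],[0,0,0,-17,-4,35,1],[0,0,0,-17,-4,65,1],[0,0,0,-17,-4,82,1],[0,0,0,-17,-4,88,1]],
])

```text
time: 21.28
tool_pos: [619.3, 131.9, 39.2]
tcp_rot: [-3.141, -0.006, 3.064]
contact_force: [0.3, -0.7, 0.2]
grip_width: 0.4
```

Request:
send_rows([
  [[0,0,0,0,0,0,1],[0,0,0,2,0,0,1],[0,0,0,4,0,0,1]],
])

```text
time: 21.53
tool_pos: [618.4, 133.0, 44.4]
tcp_rot: [3.141, 0.003, 3.064]
contact_force: [0.1, -0.4, 0.2]
grip_width: 0.4
```

Run:
```python
from h import *
chk('c13');plan(H(-32,0,42))
```

```text
caps shift px (col,row) [ 0.02 -0.01]
21.5833 [617.9  133.13  44.49] [-0.37 -0.3   1.69]
t 21.5833 p [617.9  133.13  44.49] F [-0.37 -0.3   1.69] rel knob0 (u,v,z) -34.28271793463849 1.106961622830534 44.488349190559056 turn [ 0.03  0.15 -0.01]
[620.09 131.86  42.  ] -> [-2.28 -1.11  2.49]
```

View pics/c13.png

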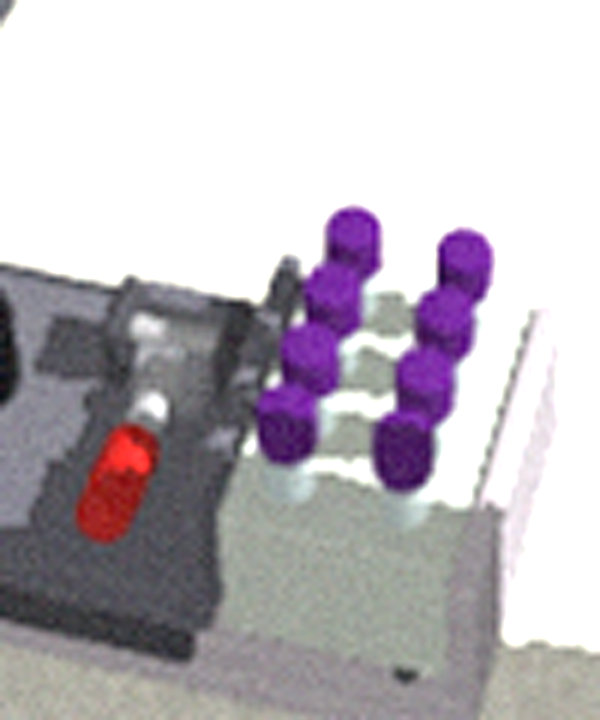

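Request:
send_rows([
  [[0,0,0,3,-1,1,1],[0,0,0,6,-1,2,1],[0,0,0,8,-1,2,1],[0,0,0,8,-1,2,1]],
])

```text
time: 21.92
tool_pos: [608.9, 132.6, 41.0]
tcp_rot: [3.142, -0.0, 3.065]
contact_force: [0.2, -0.2, 0.5]
grip_width: 0.4
```

Request:
send_rows([
  [[0,0,0,1,0,0,1],[0,0,0,2,0,0,1],[0,0,0,2,0,0,1]],
])

```text
time: 22.17
tool_pos: [607.3, 132.7, 40.7]
tcp_rot: [3.142, -0.0, 3.064]
contact_force: [-0.9, 0.0, -0.7]
grip_width: 0.1
```

Request:
send_rows([
  [[0,0,0,1,0,0,1],[0,0,0,1,0,0,1]],
])

```text
time: 22.33
tool_pos: [606.4, 132.7, 40.7]
tcp_rot: [3.141, 0.0, 3.064]
contact_force: [0.2, 0.5, -0.2]
grip_width: 0.4
```

Request:
send_rows([
  [[0,0,0,1,0,0,1],[0,0,0,1,0,0,1]],
])

```text
time: 22.5
tool_pos: [606.3, 132.7, 40.9]
tcp_rot: [3.141, 0.002, 3.064]
contact_force: [4.5, -0.2, -1.7]
grip_width: 0.2
```

Request:
send_rows([
  [[0,0,0,0.5,0,0,1],[0,0,0,1,0,0,1]],
])

```text
time: 22.67
tool_pos: [606.1, 132.8, 40.9]
tcp_rot: [3.141, 0.004, 3.064]
contact_force: [8.4, 0.4, -4.4]
grip_width: 0.6
```

Request:
send_rows([
  [[0,0,0,0.5,0,0,1],[0,0,0,1,0,0,1]],
])

```text
time: 22.83
tool_pos: [606.0, 132.8, 41.0]
tcp_rot: [3.141, 0.006, 3.064]
contact_force: [11.3, 0.0, -6.4]
grip_width: 0.5
```

Request:
send_rows([
  [[0,0,0,0.5,0,0,1],[0,0,0,1,0,0,1]],
])

```text
time: 23.0
tool_pos: [605.9, 132.8, 41.1]
tcp_rot: [3.141, 0.008, 3.064]
contact_force: [13.3, -1.0, -8.9]
grip_width: 0.4
```

Request:
send_rows([
  [[0,0,0,1,0,0,1],[0,0,0,2,0,0,1]],
])

```text
time: 23.17
tool_pos: [605.7, 132.8, 41.2]
tcp_rot: [3.14, 0.012, 3.064]
contact_force: [19.9, -0.3, -14.0]
grip_width: 0.4
```

Request:
send_rows([
  [[0,0,0,1,0,0,1],[0,0,0,2,0,0,1]],
])

```text
time: 23.33
tool_pos: [605.5, 132.8, 41.4]
tcp_rot: [3.14, 0.016, 3.064]
contact_force: [26.1, -0.7, -18.3]
grip_width: 0.7
```

Request:
send_rows([
  [[0,0,0,1,0,0,1],[0,0,0,1,0,0,1]],
])

```text
time: 23.5
tool_pos: [605.5, 132.9, 41.4]
tcp_rot: [3.14, 0.018, 3.063]
contact_force: [27.9, -1.4, -18.5]
grip_width: 0.5
```

Run:
```python
from h import *
chk('c14')
g=lambda n:cv2.GaussianBlur(cv2.cvtColor(np.load(f'pics/{n}.npy'),cv2.COLOR_RGB2GRAY),(0,0),.8).astype(np.float32)
def ecc(A,B,r,c):
    W=np.eye(2,3,dtype=np.float32)
    _,W=cv2.findTransformECC(g(A)[r[0]:r[1],c[0]:c[1]],g(B)[r[0]:r[1],c[0]:c[1]],W,cv2.MOTION_TRANSLATION,(3,300,1e-6),None,3);return W[:,2]
print(ecc('c13','c14',(284,310),(190,212)))
```

```text
caps shift px (col,row) [ 0.01 -0.01]
23.55 [605.46 132.85  41.41] [ 26.98  -0.33 -18.2 ]
[ 0.24 -0.03]
```

Request:
send_rows([
  [[0,0,0,1,0,-0.5,1],[0,0,0,2,0,-1,1]],
])

```text
time: 23.72
tool_pos: [602.3, 133.2, 42.3]
tcp_rot: [3.14, 0.015, 3.063]
contact_force: [25.7, -0.8, -19.0]
grip_width: 0.5
```

Request:
send_rows([
  [[0,0,0,1,0,-0.5,1],[0,0,0,2,0,-1,1]],
])

```text
time: 23.88
tool_pos: [601.9, 133.2, 43.5]
tcp_rot: [3.139, 0.019, 3.063]
contact_force: [29.9, -0.5, -16.5]
grip_width: 0.2
```

Request:
send_rows([
  [[0,0,0,1,0,0,1],[0,0,0,2,0,0,1]],
])

```text
time: 24.05
tool_pos: [601.4, 133.3, 44.0]
tcp_rot: [3.139, 0.022, 3.063]
contact_force: [34.6, 0.2, -11.2]
grip_width: 0.2
```

Request:
send_rows([
  [[0,0,0,-4,0,0,1],[0,0,0,-10,0,0,1],[0,0,0,-18,0,0,1],[0,0,0,-26,0,-5,1],[0,0,0,-30,0,-20,1]],
])

```text
time: 24.47
tool_pos: [620.0, 131.3, 60.5]
tcp_rot: [-3.141, -0.006, 3.064]
contact_force: [0.0, -0.4, -0.2]
grip_width: 0.1
```

Request:
send_rows([
  [[0,0,0,0,0,-25,1],[0,0,0,0,0,-55,1],[0,0,0,-10,0,-80,1],[0,0,0,-25,0,-90,1],[0,0,0,-30,0,-92,1]],
])

```text
time: 24.88
tool_pos: [653.4, 129.2, 157.8]
tcp_rot: [3.141, 0.005, 3.064]
contact_force: [0.2, -0.6, 0.0]
grip_width: 0.5
```

```bash
cat >> h.py <<'E'
def cmp(A,B,r,c):
    g=lambda n:cv2.GaussianBlur(cv2.cvtColor(np.load(f'pics/{n}.npy'),cv2.COLOR_RGB2GRAY),(0,0),.8).astype(np.float32)
    W=np.eye(2,3,dtype=np.float32)
    try: _,W=cv2.findTransformECC(g(A)[r[0]:r[1],c[0]:c[1]],g(B)[r[0]:r[1],c[0]:c[1]],W,cv2.MOTION_TRANSLATION,(3,300,1e-6),None,3);return W[:,2]
    except cv2.error: return 'fail'
E
python3 - <<'E'
from h import *
chk('c15');plan()
t=capture('top')
cv2.imwrite('pics/t15.png',cv2.convertScaleAbs(cv2.resize(t[80:235,105:235],None,fx=3.8,fy=3.8,interpolation=2)[:,:,::-1],alpha=1.6,beta=20))
ob=fitlever()
for A in('c4','c12'):
  for nm,r,c in(('plate',(255,290),(212,228)),('knob',(250,285),(168,188)),('caps',(246,300),(221,266)),('lev',(284,310),(190,212))): print(A,nm,cmp(A,'c15',r,c))
E
```

```text
caps shift px (col,row) [0.87 0.16]
24.9333 [652.9  129.03 155.96] [-0.77 -0.31 -0.21]
t 24.9333 p [652.9  129.03 155.96] F [-0.77 -0.31 -0.21] rel knob0 (u,v,z) 0.9216415730231179 -0.2997176114730427 155.95839189605402 turn [ 0.02  0.15 -0.04]
side (163.0, array([200.34, 295.36]), np.float64(-66.34290186386774), np.float64(5.3631454646745835))
top (135.0, array([153.54, 166.43]), np.float64(1.5572130785053175), np.float64(4.924200410483707))
c4 plate [-0.38 -0.27]
c4 knob [-0.89 -0.16]
c4 caps [0.75 0.13]
c4 lev [ 0.67 -2.93]
c12 plate [1.39 0.24]
c12 knob [1.54 0.4 ]
c12 caps [0.87 0.14]
c12 lev [1.19 0.18]
```

View pics/c15.png

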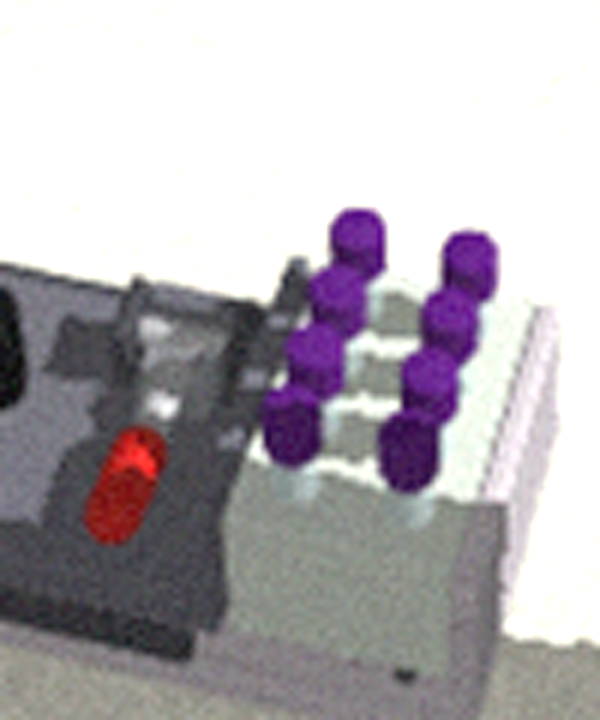

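View pics/t15.png

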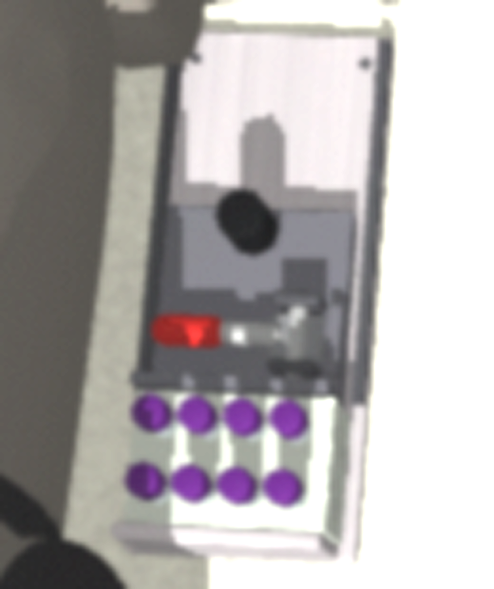

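Run:
```python
from h import *
L=[]
for n in('c2','c4','c12','c15'):
    s=np.load(f'pics/{n}.npy')[284:326,206:234]
    L.append(cv2.convertScaleAbs(cv2.resize(s,None,fx=7,fy=12,interpolation=cv2.INTER_NEAREST)[:,:,::-1],alpha=2.3,beta=0))
cv2.imwrite('pics/gap.png',np.hstack(L))
for n in('c2','c4','c12','c15'):
    g=cv2.cvtColor(np.load(f'pics/{n}.npy'),cv2.COLOR_RGB2GRAY).astype(float)
    print(n,'rows300-312',np.round(g[300:313,210:226].mean(0)),'low',np.round(g[314:318,210:226].mean(0)))
```

```text
c2 rows300-312 [38. 39. 38. 39. 39. 38. 58. 82. 83. 83. 82. 82. 82. 81. 82. 82.] low [39. 40. 38. 38. 40. 37. 38. 62. 84. 82. 81. 82. 81. 80. 80. 83.]
c4 rows300-312 [33. 34. 33. 35. 36. 33. 51. 72. 74. 74. 72. 74. 72. 74. 73. 72.] low [35. 36. 32. 34. 33. 35. 32. 55. 74. 72. 72. 71. 72. 72. 75. 74.]
c12 rows300-312 [32. 30. 31. 31. 27. 28. 47. 66. 69. 68. 67. 67. 69. 67. 67. 67.] low [32. 30. 30. 32. 27. 33. 46. 61. 68. 65. 68. 66. 67. 68. 65. 70.]
c15 rows300-312 [33. 33. 34. 32. 31. 30. 31. 52. 71. 70. 70. 70. 71. 71. 70. 70.] low [32. 29. 33. 32. 32. 30. 28. 37. 62. 70. 68. 71. 70. 68. 69. 70.]
```

View pics/gap.png

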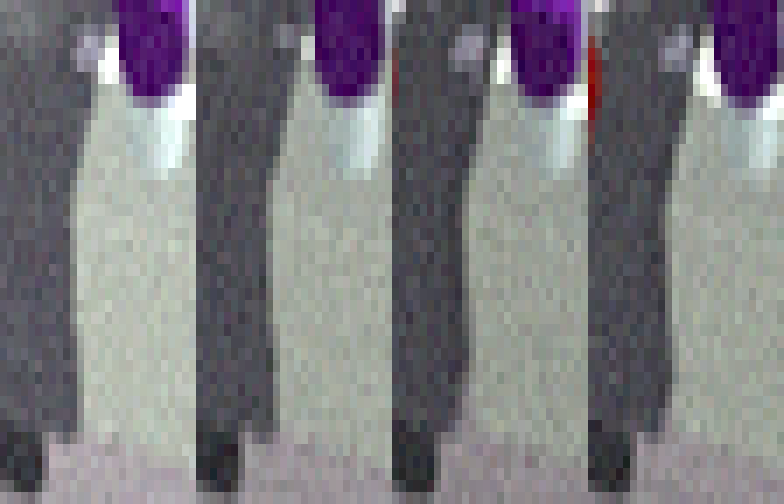

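Run:
```python
from h import *
G={n:cv2.cvtColor(cv2.imread(f'pics/{n}.png'),cv2.COLOR_BGR2GRAY).astype(np.float32) for n in('t10','t12','t15')}
def e(A,B,r,c):
    W=np.eye(2,3,dtype=np.float32)
    try:
        cc,W=cv2.findTransformECC(G[A][r[0]:r[1],c[0]:c[1]],G[B][r[0]:r[1],c[0]:c[1]],W,cv2.MOTION_TRANSLATION,(3,300,1e-6),None,5);return W[:,2],round(cc,3)
    except cv2.error: return 'fail'
for A,B in(('t10','t12'),('t12','t15'),('t10','t15')):
    for nm,r,c in(('knob',(170,270),(200,290)),('drum',(290,370),(260,335)),('plate',(360,392),(170,330)),('caps',(395,505),(130,310)),('endplate',(515,560),(160,350)),('holes',(40,80),(340,390))): print(A,B,nm,e(A,B,r,c))
```

```text
t10 t12 knob (array([ 0.45, -4.36], dtype=float32), 0.975)
t10 t12 drum (array([ 0.97, -4.17], dtype=float32), 0.981)
t10 t12 plate (array([ 0.9 , -7.59], dtype=float32), 0.838)
t10 t12 caps (array([0.02, 0.02], dtype=float32), 1.0)
t10 t12 endplate (array([-0.56, -0.03], dtype=float32), 0.983)
t10 t12 holes (array([ 0.01, -0.02], dtype=float32), 1.0)
t12 t15 knob (array([-0.31,  4.27], dtype=float32), 0.988)
t12 t15 drum (array([-0.44,  4.72], dtype=float32), 0.976)
t12 t15 plate (array([-0.82,  4.36], dtype=float32), 0.886)
t12 t15 caps (array([-0.34,  3.23], dtype=float32), 0.975)
t12 t15 endplate (array([1.25, 0.46], dtype=float32), 0.805)
t12 t15 holes (array([ 0.02, -0.01], dtype=float32), 1.0)
t10 t15 knob (array([ 0.09, -0.08], dtype=float32), 0.999)
t10 t15 drum (array([0.64, 0.53], dtype=float32), 0.985)
t10 t15 plate (array([-0.1 ,  0.05], dtype=float32), 0.909)
t10 t15 caps (array([-0.34,  3.24], dtype=float32), 0.976)
t10 t15 endplate (array([1.24, 0.55], dtype=float32), 0.908)
t10 t15 holes (array([ 0.02, -0.03], dtype=float32), 0.999)
```

Request:
send_rows([
  [[0,0,0,12,0,25,1],[0,0,0,26,0,55,1],[0,0,0,35,0,90,1],[0,0,0,35,0,118,1],[0,0,0,35,0,131,1]],
])

```text
time: 25.5
tool_pos: [611.4, 131.9, 18.3]
tcp_rot: [-3.14, -0.01, 3.065]
contact_force: [-0.5, -0.0, 0.1]
grip_width: 0.9
```

Request:
send_rows([
  [[0,0,0,0,0,3,1],[0,0,0,1,0,3,1],[0,0,0,3,0,3,1],[0,0,0,5,0,3,1]],
])

```text
time: 25.83
tool_pos: [611.9, 132.5, 21.9]
tcp_rot: [3.141, 0.002, 3.064]
contact_force: [0.6, 0.1, -0.3]
grip_width: 0.4
```

Request:
send_rows([
  [[0,0,0,1,0,0,1],[0,0,0,2,0,0,1]],
])

```text
time: 26.0
tool_pos: [609.7, 132.6, 21.9]
tcp_rot: [3.141, 0.002, 3.064]
contact_force: [0.7, 0.1, 0.2]
grip_width: 0.3
```

Request:
send_rows([
  [[0,0,0,1,0,0.5,1],[0,0,0,2,0,1,1]],
])

```text
time: 26.17
tool_pos: [607.5, 132.7, 20.2]
tcp_rot: [3.141, 0.001, 3.064]
contact_force: [-0.3, 0.9, -0.2]
grip_width: 0.6
```

Request:
send_rows([
  [[0,0,0,1,0,0,1],[0,0,0,2,0,0,1]],
])

```text
time: 26.33
tool_pos: [606.0, 132.8, 19.9]
tcp_rot: [3.141, 0.002, 3.064]
contact_force: [4.0, -1.0, -3.1]
grip_width: 0.5
```

Request:
send_rows([
  [[0,0,0,1,0,0,1],[0,0,0,2,0,0,1]],
])

```text
time: 26.5
tool_pos: [605.8, 132.8, 20.0]
tcp_rot: [3.141, 0.006, 3.064]
contact_force: [9.9, -0.9, -6.7]
grip_width: 0.7
```

Request:
send_rows([
  [[0,0,0,1,0,0,1],[0,0,0,2,0,0,1]],
])

```text
time: 26.67
tool_pos: [605.6, 132.8, 20.2]
tcp_rot: [3.141, 0.01, 3.064]
contact_force: [15.4, -0.3, -11.0]
grip_width: 0.3
```

Request:
send_rows([
  [[0,0,0,1,0,0,1],[0,0,0,2,0,0,1]],
])

```text
time: 26.83
tool_pos: [605.4, 132.8, 20.3]
tcp_rot: [3.14, 0.013, 3.064]
contact_force: [20.7, -1.4, -15.2]
grip_width: 0.6
```

Request:
send_rows([
  [[0,0,0,1,0,0,1],[0,0,0,2,0,0,1]],
])

```text
time: 27.0
tool_pos: [605.2, 132.9, 20.5]
tcp_rot: [3.14, 0.017, 3.064]
contact_force: [25.9, -1.8, -17.2]
grip_width: 0.5
```

Run:
```python
from h import *
chk('c16');print(cmp('c15','c16',(246,300),(221,266)),cmp('c15','c16',(284,310),(190,212)))
```

```text
caps shift px (col,row) [0.92 0.2 ]
27.05 [605.26 132.84  20.53] [ 24.3   -1.1  -16.39]
[0.05 0.05] [0.73 0.13]
```

View pics/c16.png

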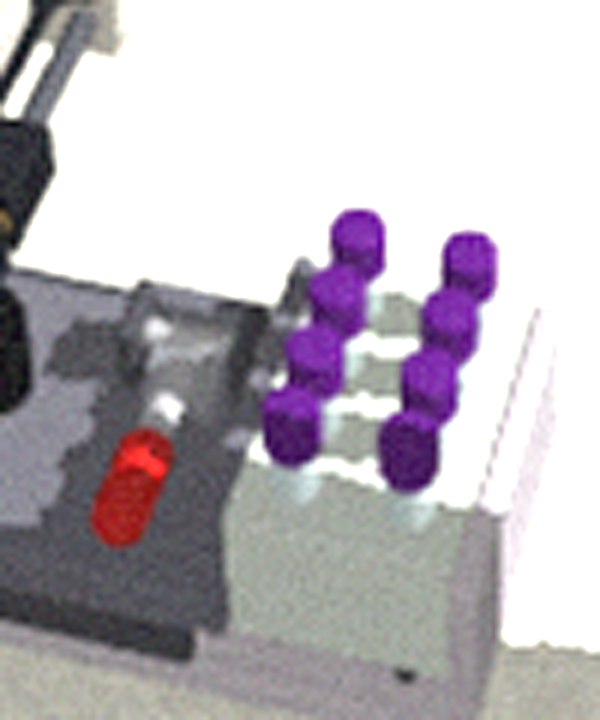

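Request:
send_rows([
  [[0,0,0,-3,0,0,1],[0,0,0,-7,0,0,1],[0,0,0,-11,0,0,1],[0,0,0,-16,0,0,1],[0,0,0,-24,0,0,1]],
])

```text
time: 27.47
tool_pos: [620.7, 131.7, 19.5]
tcp_rot: [-3.141, -0.002, 3.065]
contact_force: [-0.4, -0.4, -0.1]
grip_width: 0.1
```

Run:
```python
from h import *
chk('c17')
for A in('c12','c15','c16'):print(A,cmp(A,'c17',(246,300),(221,266)),cmp(A,'c17',(284,310),(190,212)))
ob=fitlever()
G={'t15':cv2.cvtColor(cv2.imread('pics/t15.png'),cv2.COLOR_BGR2GRAY).astype(np.float32)}
t=capture('top');i=cv2.convertScaleAbs(cv2.resize(t[80:235,105:235],None,fx=3.8,fy=3.8,interpolation=2)[:,:,::-1],alpha=1.6,beta=20);cv2.imwrite('pics/t17.png',i)
```

```text
caps shift px (col,row) [0.88 0.2 ]
27.5167 [622.65 131.43  19.81] [ 0.59 -0.09  0.28]
c12 [0.9  0.17] [1.8  0.34]
c15 [0.01 0.03] [0.6  0.16]
c16 [-0.01 -0.01] [-0.14 -0.01]
side (171.0, array([201.24, 295.76]), np.float64(-68.17014637965757), np.float64(5.394823565195447))
top (101.0, array([155.55, 167.56]), np.float64(-3.9159103472705716), np.float64(3.6842749354722315))
```

View pics/c17.png

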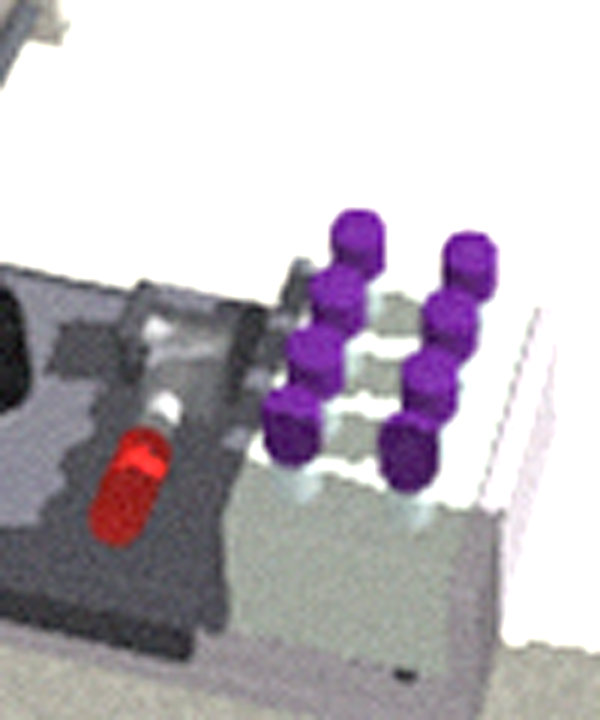

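View pics/t17.png

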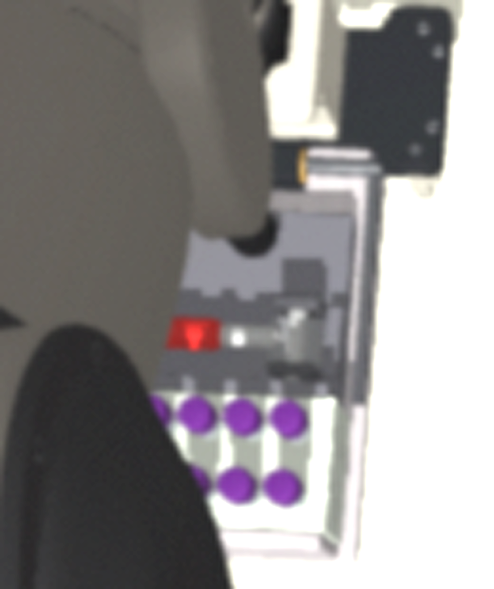

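Run:
```python
from h import *
G={n:cv2.cvtColor(cv2.imread(f'pics/{n}.png'),cv2.COLOR_BGR2GRAY).astype(np.float32) for n in('t10','t12','t15','t17')}
def e(A,B,r,c):
    W=np.eye(2,3,dtype=np.float32)
    try:
        cc,W=cv2.findTransformECC(G[A][r[0]:r[1],c[0]:c[1]],G[B][r[0]:r[1],c[0]:c[1]],W,cv2.MOTION_TRANSLATION,(3,300,1e-6),None,5);return W[:,2],round(cc,3)
    except cv2.error: return 'fail'
for A,B in(('t12','t17'),('t15','t17'),('t12','t15')):
    for nm,r,c in(('drum',(290,370),(260,335)),('bar',(315,350),(222,275)),('plate',(365,392),(190,330)),('caps',(395,445),(180,310))): print(A,B,nm,e(A,B,r,c))
# front edge of plate vs rack: column profile in top raw
for n in('t10','t12','t15','t17'): print(n,np.round(G[n][355:405,245:262].mean(1))[::2])
M=[proj('top',H(a,0,z))[0]*3.8 for z in(42,90) for a in(-121,-122)];print(M[1]-M[0],M[3]-M[2])
```

```text
t12 t17 drum (array([-0.9 ,  7.28], dtype=float32), 0.983)
t12 t17 bar (array([-0.01,  7.7 ], dtype=float32), 0.997)
t12 t17 plate (array([-0.78,  7.71], dtype=float32), 0.951)
t12 t17 caps (array([-0.34,  3.23], dtype=float32), 0.974)
t15 t17 drum (array([-0.47,  2.54], dtype=float32), 0.954)
t15 t17 bar (array([-0.33,  2.59], dtype=float32), 0.987)
t15 t17 plate (array([0.1 , 3.05], dtype=float32), 0.972)
t15 t17 caps (array([ 0.02, -0.05], dtype=float32), 0.999)
t12 t15 drum (array([-0.44,  4.72], dtype=float32), 0.976)
t12 t15 bar (array([0.25, 5.1 ], dtype=float32), 0.987)
t12 t15 plate (array([-0.91,  4.43], dtype=float32), 0.85)
t12 t15 caps (array([-0.36,  3.25], dtype=float32), 0.97)
t10 [ 91.  91.  92.  91.  91.  91.  91.  91.  91.  92.  92.  92.  91.  92.
  91.  92.  94. 101. 116. 130. 135. 133. 127. 116. 109.]
t12 [ 90.  90.  90.  90.  90.  90.  89.  87.  87.  88.  90.  91.  90.  88.
  83.  80.  85.  96. 113. 127. 133. 130. 125. 116. 108.]
t15 [ 92.  92.  92.  93.  93.  93.  93.  93.  93.  93.  93.  93.  93.  93.
  92.  91.  87.  87.  94. 111. 134. 149. 148. 138. 129.]
t17 [ 98.  98.  98.  98.  98.  98.  98.  97.  97.  96.  96.  94.  95.  97.
  98.  98.  97.  99. 105. 120. 142. 157. 156. 146. 137.]
2.1106421940367 2.2281050470625132
```

Request:
send_rows([
  [[0,0,0,-5,0,-20,1],[0,0,0,-10,0,-50,1],[0,0,0,-15,0,-85,1],[0,0,0,-18,0,-110,1],[0,0,0,-20,0,-120,1]],
])

```text
time: 28.08
tool_pos: [642.8, 130.3, 144.3]
tcp_rot: [3.14, 0.006, 3.065]
contact_force: [1.0, 0.3, 0.9]
grip_width: 0.3
```

Request:
send_rows([
  [[0,0,0,-30,0,-10,1],[0,0,0,-50,0,-20,1],[0,0,0,-55,0,-22,1],[0,0,0,-55,0,-22,1],[0,0,0,-55,0,-22,1]],
])

```text
time: 28.5
tool_pos: [694.8, 125.9, 160.0]
tcp_rot: [-3.141, -0.003, 3.064]
contact_force: [-0.2, -0.5, 0.1]
grip_width: 0.4
```

Run:
```python
from h import *
chk('c18');ob=fitlever();plan()
def f(p): q=p-K0; return np.array([q@u,q@v,p[2]])
p,e,g=tri(ob['side'][1][::-1],ob['top'][1][::-1]);print(f(p),e,g)
t=capture('top');cv2.imwrite('pics/t18.png',t[:,:,::-1])
z=cv2.cvtColor(cv2.convertScaleAbs(cv2.resize(t[80:235,105:235],None,fx=3.8,fy=3.8,interpolation=2)[:,:,::-1],alpha=1.6,beta=20),cv2.COLOR_BGR2GRAY).astype(np.float32)
G=cv2.cvtColor(cv2.imread('pics/t12.png'),cv2.COLOR_BGR2GRAY).astype(np.float32)
for r,c in(((290,370),(260,335)),((170,270),(200,290)),((395,505),(130,310))):
    W=np.eye(2,3,dtype=np.float32);print(cv2.findTransformECC(G[r[0]:r[1],c[0]:c[1]],z[r[0]:r[1],c[0]:c[1]],W,cv2.MOTION_TRANSLATION,(3,300,1e-6),None,5)[1][:,2])
print('yellow tip',[(d['location'],d['conf']) for d in place_of('yellow_holder_tip','top')],[(d['location'],d['conf']) for d in place_of('yellow_holder_tip','side')])
```

```text
caps shift px (col,row) [0.91 0.13]
28.55 [694.52 125.97 160.07] [-0.24  0.12 -0.4 ]
side (154.0, array([201.09, 295.55]), np.float64(-67.21755064951553), np.float64(5.351265315464419))
top (134.0, array([153.49, 167.36]), np.float64(2.202810352180523), np.float64(4.881575450818737))
t 28.65 p [694.79 126.01 160.73] F [0.12 0.99 0.28] rel knob0 (u,v,z) 42.9266456879412 -0.09466819581286533 160.72619383531435 turn [-0.01 -0.14 -0.  ]
[-122.2    27.52   44.12] [-0.05 -0.17] [0.14 0.01]
[-0.9   7.26]
[-0.81  6.4 ]
[-3.05 -3.59]
yellow tip [([142.3, 355.3], 0.6)] [([137.5, 237.0], 0.87)]
```

View pics/t18.png

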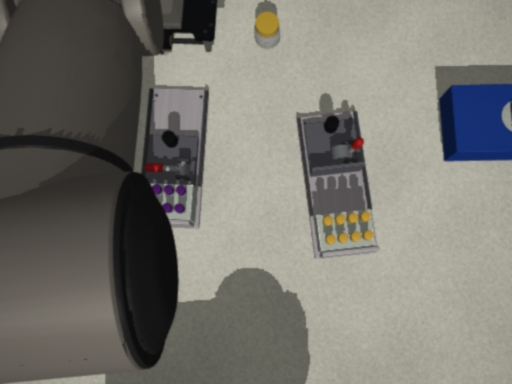

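View pics/c18.png

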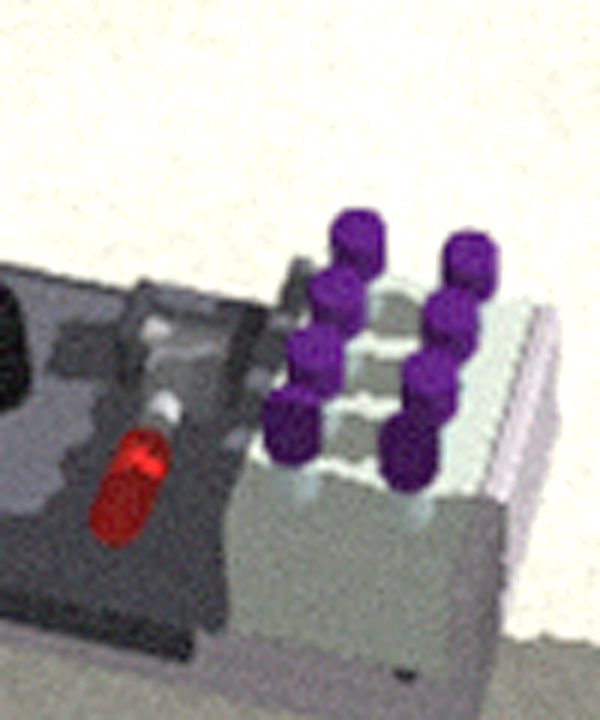

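```bash
python3 -c "
from plant import *
print(close_job(),get_obs()['time'])"
```

```text
the job is handed in; nothing more can be done
the job is handed in; nothing more can be done
```

The purple holder's stop is about 1 mm from the rack and its red lever lies flat. Getting there took two pushes on the stop after the lever was down. I handed the job in at about 28.7 s with the tool clear of everything.

**What I did:**
1. I slid the stop by its knob until it touched the rack; the force rose and the rack moved about 0.2 mm.
2. I flipped the lever flat. Pressing it down dragged the stop back about 3.4 mm, which I measured by touching the knob again.
3. I tried to lift the lever again by its end so I could redo the slide, but it would not budge.
4. I pushed the stop forward with the lever already down. The first push was on the knob, at up to about 36 N. It slipped suddenly and knocked the rack about 1.4 mm toward the end plate. The second push was low on the stop's back end instead of the knob, at about 31 N, and moved the stop without shifting the rack further.

**Last checks:**
- **Lever:** the angles fitted from the two views came out at about 90 to 92 degrees from upright, which is flat.
- **Gap to the rack:** about 1.2 mm, give or take half a millimetre, worked out from image shifts. Where the finger met the stop before the last push suggested a slightly smaller gap. The side-view estimates disagreed by about 1 mm because of shadows.
- **Yellow holder:** I did not touch it, and it looks unchanged. The networks' points for its lever tip differed from the first ones by 2 to 5 pixels.

**What did not go as asked:**
- The rack was shifted about 1.4 mm.
- The final adjustment came after locking, not before, and the last push was not on the knob.
- The fingers pressed the lever with about 48 N at one point, above the 40 N limit stated for the arm and the gripper's body. I took that limit not to cover the fingers.

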